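# Clear the fixture and stack the base plates under its guard

## Task

Swing the fixture's yellow mesh guard fully up, carry every metal offcut from its bed into the blue scrap bin, and then stack all the red base plates squarely in one aligned pile on the white outline, long sides along the outline's long sides. Only when the pile is complete, lower the guard gently until it rests on its stops. Leave the other things on the table where they are.

Things in the scene. Friction and masses are not known exactly. Their poses are not given: they have to be found in the camera images.
- guard (a joint): Hinge angle of the yellow mesh guard over the fixture, rad: 0 = level, resting on its stops (the two front posts); grows as it swings up and back, to 1.8 at the end of its travel, a little past upright. Its hinge is stiff: it stays wherever it is left (1 to 6 N at the handle move it).
- guard_handle (a point): Middle of the guard's handle: a black round bar, 10 mm thick and 120 mm long, parallel to the hinge, 202 mm from the hinge axis and 44 mm in front of the guard's front frame bar (centre to edge), held by two 8 mm arms 55 mm either side of the middle. When closed it is on the robot's side of the fixture, 78 mm above the table. The point turns with the guard.
- guard_hinge (a point): Middle of the guard's hinge axis, on the fixture's far side, 78 mm above the table. The axis is this point's y; the fixture's front (towards the handle) is -x. It does not turn with the guard.
- mark (a point): Centre of the white rectangular outline painted on the fixture's dark grey bed, on the bed's top, 10 mm above the table. The outline is a little larger than one plate: its long side is along this point's x, its short side along y.
- fixture: Fixed fixture: dark grey bed 170 (x) x 190 (y) x 10 mm, front to -x; origin: underside, below the mark. Four 14 mm posts near its corners: rear two (hinge) at x +77, front two (stops) at x -70 mm, all at y +-86 mm, up to 76 and 72 mm above the table. The closed guard lies 78 mm above the table over the bed (frame 8 mm thick).
- bin: Blue open scrap bin, 180 (x) x 150 (y) x 70 mm high, walls 4 mm, fixed to the table; origin: centre of its underside.
- plate1: Drilled steel base plate in red-oxide primer, 90 (x) x 50 (y) x 12 mm, 0.35 to 0.5 kg, with two dark 12 mm bolt holes; origin: centre of its underside; z is normal to it. Lies flat on the table to the robot's left. Three or four of these are present.
- plate2: Drilled steel base plate in red-oxide primer, 90 (x) x 50 (y) x 12 mm, 0.35 to 0.5 kg, with two dark 12 mm bolt holes; origin: centre of its underside; z is normal to it. Lies flat on the table to the robot's left. Like plate1.
- plate3: Drilled steel base plate in red-oxide primer, 90 (x) x 50 (y) x 12 mm, 0.35 to 0.5 kg, with two dark 12 mm bolt holes; origin: centre of its underside; z is normal to it. Lies flat on the table to the robot's left. Like plate1.
- plate4: Drilled steel base plate in red-oxide primer, 90 (x) x 50 (y) x 12 mm, 0.35 to 0.5 kg, with two dark 12 mm bolt holes; origin: centre of its underside; z is normal to it. Lies flat on the table to the robot's left. Like plate1.
- offcut1: Steel square-bar offcut, 36 (x) x 24 (y) x 24 mm, on the fixture's bed at first; origin: centre of its underside. Two or three of the offcuts are present.
- offcut2: Steel channel offcut, open side up, 36 (x) x 30 (y) x 22 mm, 5 mm walls along x; on the bed at first; origin: centre of its underside.
- offcut3: Brass-coloured rectangular-tube offcut, 34 (x) x 28 (y) x 24 mm, 4 mm walls, hollow along x; on the bed at first; origin: centre of its underside.
- disc: Bystander, to be left alone: orange-brown grinding disc, 100 mm across, 6 mm thick, lying flat among the plates; origin on its underside.
- tape: Bystander, to be left alone: yellow tape measure, 65 x 35 x 60 mm; origin on its underside.
- bracket1: Bystander, to be left alone: bent steel bracket, about 50 x 75 x 40 mm, standing on its two legs; origin on its underside.
- bracket2: Bystander, to be left alone: bent steel bracket, like bracket1; origin on its underside.
- hammer: Bystander, to be left alone: hammer lying flat; origin on its underside.
- wrench: Bystander, to be left alone: wrench lying flat; origin on its underside.
- can: Bystander, to be left alone: green paint tin, 60 mm across, 90 mm tall, upright; origin on its underside.
Mind the look-alikes: they are no part of the job. What is shaped like the plate3 but orange or purple is not meant.

How it is judged:
By the outcome, as a careful person would: the job done as asked, in the order asked, and still so for the second after the job is handed in, with the robot touching nothing.
Of plate1, plate2, plate3, plate4 only 3 to 4 are there at a start; the rules pass over those that are not, and their reading is None.
Of offcut1, offcut2, offcut3 only 2 to 3 are there at a start; the rules pass over those that are not, and their reading is None.
At some moment in a run one of offcut1, offcut2, offcut3 may be knocked a few centimetres aside while the robot is not near it.
Once in a run the grip may slacken for a moment while it holds something.
It also fails if it takes over 210 s, if anything falls off the work surface, if the arm or the gripper's body presses on something with over 40 N, if the wrist force passes 120 N, or if a joint passes its speed limit or range.

## Robot

A 6-joint arm with a two-finger parallel gripper is mounted at the origin on the work surface. World frame = base frame: x ahead of the robot, y to its left, z up, the work surface at z = 0. Lengths are in mm, angles in rad, forces in N, time in s.
With the tool pointing down it reaches from about 400 to 925 mm from the base axis. Payload 12.5 kg.
Tool frame: the origin (TCP) lies between the finger pads; the fingertips stand env.tip_extent ahead of it and the grasp point (between the pads) lies 11 mm behind it (env.tip_extent is the distance from the TCP to the fingertips, in mm); z points along the fingers, y is the line along which they close (so a half turn about z gives the same grasp; the last joint's range is limited). The gripper opens to 95 mm and grips with 3 to 60 N. Pads are 20 mm wide; open, the fingers measure 119 mm over their backs; the gripper's body (75 mm by 180 mm) begins 59 mm behind the grasp point.
Start: joints at [-1.313, 0.491, 1.559, -0, 1.092, -0.106], TCP at [222.416, -584.104, 222.661] pointing down, gripper open.
Joint ranges: [-3.1, 3.1], [-0.84, 2.19], [0.05, 2.79], [-1.13, 4.28], [0.06, 2.93], [-2.69, 2.69]. Speed limits (rad/s): [2.22, 2.22, 2.79, 3.14, 3.14, 3.14].

## Interface

Orientations are given as [roll, pitch, yaw] about the fixed x, y, z axes, in that order (R = Rz(yaw) Ry(pitch) Rx(roll)).
In Python, from cell import env gives the robot as it stands.
- The arm moves only by the tool carry_out, never from a script. Its argument "motion" is a list of rows, each a list of 5 numbers: the shift along the tool's x, y, z in mm, then the turn about the tool's z in degrees, then the closure, from 0 (fully open) to 1 (shut). A call has 1 to 12 rows; each row shifts and turns the commanded pose from where the row before left it, along the tool's axes as they then stand; what a row does not reach is not made up. A row lasts 1/10 s, in which the tool goes at most 50 mm and 8.59 degrees, less where a joint would pass 70% of its speed; a pose out of reach is approached as far as the arm can. A call with a gripper value outside its range is refused whole. The fingers move at their own pace and stop on an object; the grip force is fixed at half the most. Time passes only in rows, so rows that do not move let the fingers close. It gives the time, the measured TCP pose, the force, the opening and the grip force at its end, in the units of the state.
- env.state(): the state, without advancing time (a new reading comes with each control period).
- env.read_camera(name): name is "scene" or "top" or "wrist"; returns a dict with "color" (420x560x3 uint8, red, green, blue), "K" (3x3 intrinsics, pixels), "dist" ([k1, k2, p1, p2, k3] as OpenCV has them; the pictures are not rectified), "R" (3x3) and "t" (3): a world point X has camera coordinates R X + t; the wrist camera has in their place "hand_eye" (4x4, takes a point from camera to tool coordinates, whose origin is the TCP and whose axes are the flange's). Camera axes: x right, y down, z forward; pixel columns grow to the right and rows downward; lengths in mm; the calibration is good to about 2 mm. A picture is of the moment at which its call begins: read the wrist's pose just before it. There is no depth.
- env.job_done(): hands the job in; it is judged then, once.
The state is a dict: "t": time; "joints": joint angles; "qvel": joint speeds; "tau": joint torques, N m; "eef_pos": TCP position; "tcp_rot": TCP orientation; "ft_force": force on the tool from outside, world axes, zero at the start; "moment": the same for the moment, N m; "opening": opening from 0.0 (shut) to 1.0 (fully open); "grip_force": force on a finger pad.
Only numpy, scipy, OpenCV 4.12 (cv2) and the standard library are available. Lean on these libraries where they do the work, as an engineer would, in place of code of your own. Each camera call takes 0.05 s, during which the arm holds its last target. There are 200 camera calls.

## Working session

There is one attempt and no reset: what is moved stays moved. The work goes in short steps, Python scripts to look and compute and a tool call to move; the robot and the scene stay as the last step left them, time stands still between calls to the robot, and variables do not carry over. Pictures are saved under pics/ and viewed, at most 14 in all, crops included, and the job is handed in when it is done.

Besides the shell and the picture viewer there is one more tool, called after "Emit:" by a JSON object that holds its "op" and its "data". carry_out: Moves the arm, as the interface text tells. Its arguments: {"type":"object","properties":{"motion":{"type":"array"}},"required":["motion"]}

```bash
ls; mkdir -p pics; cat > h.py <<'E'
import numpy as np, cv2
from cell import env
def cam(n):
    return env.read_camera(n)
def save(n,f,crop=None,s=1):
    c=cam(n); im=c["color"][:,:,::-1]
    if crop: im=im[crop[1]:crop[3],crop[0]:crop[2]]
    if s!=1: im=cv2.resize(im,None,fx=s,fy=s,interpolation=cv2.INTER_CUBIC)
    cv2.imwrite("pics/"+f,im); return c
def px2w(c,uv,z):
    "pixel -> world at height z (fixed cams)"
    p=cv2.undistortPoints(np.array(uv,float).reshape(-1,1,2),np.array(c["K"]),np.array(c["dist"])).reshape(-1,2)
    R,t=np.array(c["R"]),np.array(c["t"]); C=-R.T@t
    d=np.c_[p,np.ones(len(p))]@R
    return C+d*((z-C[2])/d[:,2])[:,None]
def w2px(c,X):
    R=np.array(c["R"]);return cv2.projectPoints(np.array(X,float).reshape(-1,1,3),cv2.Rodrigues(R)[0],np.array(c["t"],float),np.array(c["K"]),np.array(c["dist"]))[0].reshape(-1,2)
E
python3 - <<'E'
from h import *
print(env.state(), env.tip_extent)
for n in("scene","top"):
    c=save(n,n+"0.png",s=1.4); print(n,np.round(-np.array(c["R"]).T@c["t"]),np.round(c["K"],0).tolist())
E
```

```text
pics
{'t': 0.0, 'joints': array([-1.31257751e+00,  4.91537530e-01,  1.55949120e+00, -1.60090557e-05,
        1.09170173e+00, -1.05622640e-01]), 'qvel': array([-0.00019571, -0.0020341 ,  0.00239161, -0.00082706, -0.00064656,
        0.00108423]), 'tau': array([ 6.36612094e-05, -6.12653089e+01, -2.58186418e+01,  6.93809101e-02,
        4.82913991e-02, -1.11916006e-04]), 'eef_pos': array([ 222.35526625, -583.83384829,  222.06105722]), 'tcp_rot': array([-3.14045969e+00, -1.05835391e-04,  3.63848785e-01]), 'ft_force': array([ 0.23707832, -0.58705895, -0.58541016]), 'moment': array([ 0.02236801,  0.01650314, -0.03155635]), 'grip_force': 0.0, 'opening': 1.0045912130712127} 8.0
scene [1039.  488.  926.] [[417.0, 0.0, 276.0], [0.0, 417.0, 208.0], [0.0, 0.0, 1.0]]
top [ 322.   37. 1219.] [[431.0, 0.0, 270.0], [0.0, 431.0, 209.0], [0.0, 0.0, 1.0]]
```

View pics/top0.png

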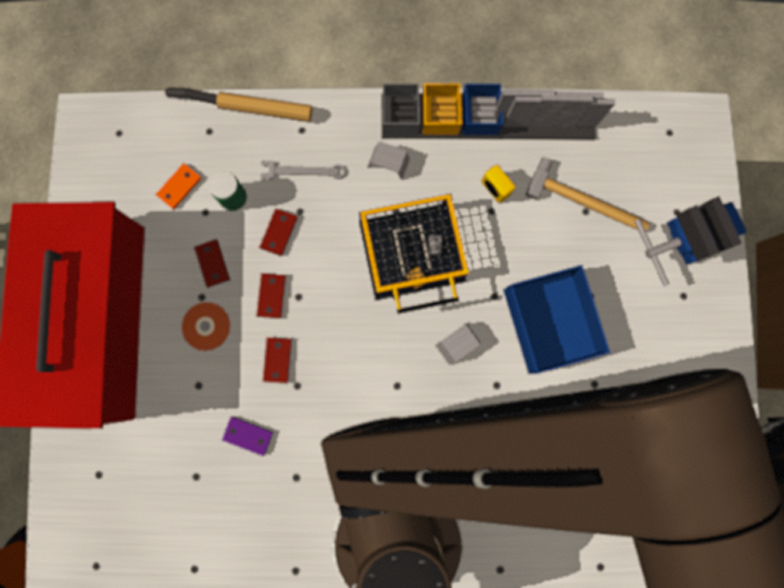

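View pics/scene0.png

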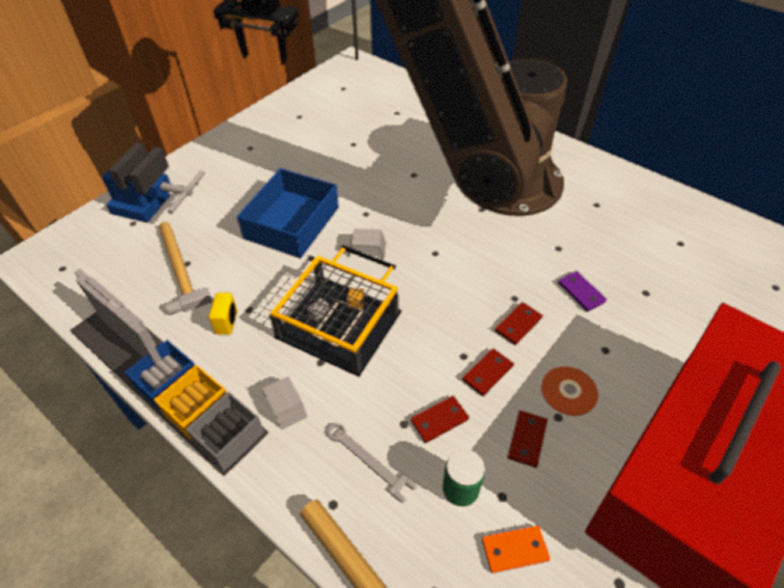

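The top view shows four red plates, at full-image px/1.4: (279,231), (212,263), (271,296) and (278,359). The orange plate (179,186) and purple plate (247,436) are look-alikes, so I'll leave them. The guard is closed with its handle at about (427,300), a steel offcut is at (435,243) and a brass one at (415,275). The bin is at (556,318).

```bash
cat >> h.py <<'E'
def plates(c,z=12,amin=150):
    hsv=cv2.cvtColor(c["color"],cv2.COLOR_RGB2HSV); h,s,v=cv2.split(hsv)
    m=(((h<5)|(h>172))&(s>150)&(v>40)).astype(np.uint8)
    cs,_=cv2.findContours(m,cv2.RETR_EXTERNAL,cv2.CHAIN_APPROX_NONE); out=[]
    for k in cs:
        a=cv2.contourArea(k)
        if a<amin or a>2500: continue
        w=px2w(c,k.reshape(-1,2),z)[:,:2].astype(np.float32)
        (x,y),(a1,b1),an=cv2.minAreaRect(w)
        if a1<b1: a1,b1,an=b1,a1,an+90
        out.append([x,y,a1,b1,(an+90)%180-90,*k.reshape(-1,2).mean(0)])
    return np.array(out)
E
python3 - <<'E'
from h import *
np.set_printoptions(suppress=True,precision=1)
for n in("top","scene"):
    c=cam(n); print(n);print(plates(c))
    hsv=cv2.cvtColor(c["color"],cv2.COLOR_RGB2HSV); h,s,v=cv2.split(hsv)
    for nm,m,z in(("guard",(h>15)&(h<32)&(s>150)&(v>120),78),("bin",(h>98)&(h<120)&(s>130)&(v>40),70)):
        cs,_=cv2.findContours(m.astype(np.uint8),cv2.RETR_EXTERNAL,cv2.CHAIN_APPROX_NONE)
        for k in cs:
            if cv2.contourArea(k)<1500: continue
            w=px2w(c,k.reshape(-1,2),z)[:,:2].astype(np.float32)
            print(nm,k.reshape(-1,2).mean(0),cv2.boxPoints(cv2.minAreaRect(w)).tolist(),cv2.minAreaRect(w))
c=cam("top")
for nm,u in(("handleL",(398/1.4,309/1.4)),("handleR",(460/1.4,299/1.4)),("TL",(360/1.4,212/1.4)),("TR",(452/1.4,196/1.4)),("BR",(467/1.4,276/1.4)),("BL",(378/1.4,297/1.4))): print(nm,px2w(c,[u],80))
im=c["color"][:,:,::-1][125:235,240:420]; cv2.imwrite("pics/fx.png",cv2.resize(im,None,fx=4.4,fy=4.4,interpolation=cv2.INTER_CUBIC))
E
```

```text
top
[[363.3 238.4  84.5  46.6  -4.1 197.8 256.7]
 [493.2 253.4  85.4  46.4  -5.2 193.4 210.8]
 [560.5 377.8  86.3  46.3  18.8 151.1 187.7]
 [625.5 241.3  86.6  46.6 -21.1 198.6 165.4]]
guard [296.5 180. ] [[449.87322998046875, 32.5826416015625], [486.30694580078125, -145.72256469726562], [684.2804565429688, -105.26992797851562], [647.8467407226562, 73.0352783203125]] ((567.0768432617188, -36.34364318847656), (202.06417846679688, 181.98947143554688), 11.548479080200195)
bin [397.4 228.5] [[331.4770202636719, -251.8201904296875], [373.3154602050781, -408.0030517578125], [541.5654296875, -362.93206787109375], [499.7270202636719, -206.74920654296875]] ((436.521240234375, -307.3761291503906), (174.18223571777344, 161.68963623046875), 14.996358871459961)
scene
[[562.9 380.1  90.4  46.4  19.5 376.6 313.1]
 [627.3 243.9  88.4  50.8 -20.4 313.2 298.4]
 [495.5 255.8  90.1  48.6  -4.3 347.6 264.2]
 [365.6 240.9  90.5  48.8  -3.4 369.8 230.4]]
guard [242.6 211.6] [[443.95050048828125, 31.438644409179688], [484.22467041015625, -151.0345916748047], [688.1714477539062, -106.02088928222656], [647.89
[... 178 characters left out ...]
28.3308563232422], [375.3629150390625, -405.9554138183594], [590.8817749023438, -347.40460205078125], [542.6258544921875, -169.78005981445312]] ((458.994384765625, -287.86773681640625), (223.33062744140625, 184.06283569335938), 15.198919296264648)
bin [502.8  72.6] [[-1171.6392822265625, 250.78695678710938], [-1046.3109130859375, -176.8621826171875], [-33.3660888671875, 119.99493408203125], [-158.6944580078125, 547.64404296875]] ((-602.502685546875, 185.3909454345703), (1055.5478515625, 445.6354675292969), 16.333932876586914)
handleL [[455.9  -1.8  80. ]]
handleR [[ 474.7 -120.4   80. ]]
TL [[646.4  70.8  80. ]]
TR [[ 678.5 -109.6   80. ]]
BR [[ 519.2 -134.9   80. ]]
BL [[479.   36.2  80. ]]
```

View pics/fx.png

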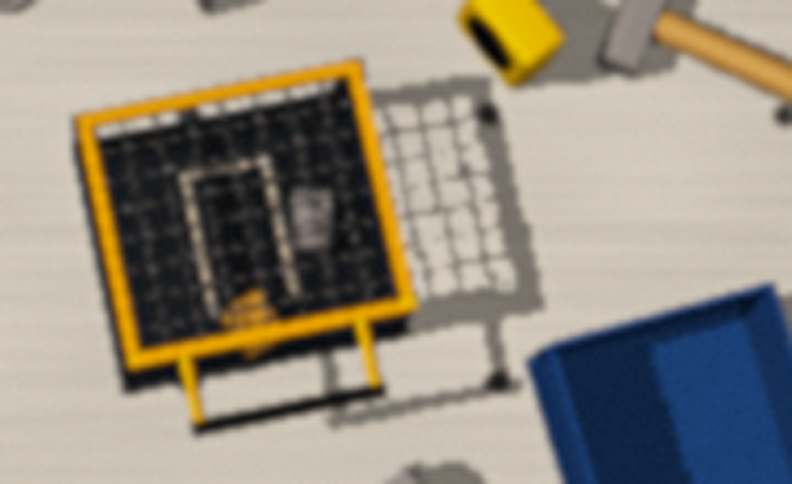

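Measurements agree between the two cameras: plate sizes come out near 90x50 and the handle ends are 120 mm apart. The handle middle is at about (465,-61), with fixture yaw about 11°. I'm moving above the handle with tool y along the fixture's x.

Emit:
{"op": "carry_out", "data": {"motion": [[34,-33,0,0,0],[34,-33,0,0,0],[34,-33,0,0,0],[34,-33,0,0,0],[34,-33,0,0,0],[34,-33,0,0,0],[34,-33,0,0,0],[34,-33,0,0,0],[34,-33,0,0,0],[34,-33,0,0,0],[34,-33,0,0,0],[34,-33,0,0,0]]}}

```text
t: 1.45
eef_pos: [463.3, -66.9, 222.8]
tcp_rot: [3.141, -0.0, 0.364]
ft_force: [1.3, -0.6, 0.2]
opening: 1.0
grip_force: 0.0
```

Emit:
{"op": "carry_out", "data": {"motion": [[0,0,0,-8,0],[0,0,0,-8,0],[0,0,0,-8,0],[0,0,0,-8,0],[0,0,0,-8,0],[0,0,0,-8,0],[0,0,0,-8,0],[0,0,0,-8,0],[0,0,0,-8,0],[0,0,0,-8,0],[0,0,0,0,0]]}}

```text
t: 2.55
eef_pos: [462.8, -68.8, 222.7]
tcp_rot: [3.142, 0.0, 1.762]
ft_force: [-0.0, 0.1, 0.1]
opening: 1.001
grip_force: 0.0
```

```bash
cat >> h.py <<'E'
from scipy.spatial.transform import Rotation as Ro
def wcam():
    "wrist camera with R,t filled in from the measured pose"
    s=env.state(); c=env.read_camera("wrist"); c=dict(c)
    T=np.eye(4);T[:3,:3]=Ro.from_euler("xyz",s["tcp_rot"]).as_matrix();T[:3,3]=s["eef_pos"]
    M=np.linalg.inv(T@np.array(c["hand_eye"])); c["R"],c["t"]=M[:3,:3],M[:3,3]; return c
def go(x,y,z,yawdeg=None):
    "print shift in present tool axes, and turn"
    s=env.state();R=Ro.from_euler("xyz",s["tcp_rot"]).as_matrix()
    y0=np.degrees(s["tcp_rot"][2])
    d=R.T@(np.array([x,y,z])-s["eef_pos"]); tw=0 if yawdeg is None else (y0-yawdeg+180)%360-180
    print("shift",d.round(1),"turn",round(tw,1))
def st():
    s=env.state();print("t",round(s["t"],2),"p",s["eef_pos"].round(1),"rpy",np.degrees(s["tcp_rot"]).round(1),"F",s["ft_force"].round(1),"op",round(s["opening"]*95,1),"g",round(s["grip_force"],1),"j6",s["joints"][5].round(2))
E
python3 - <<'E'
from h import *
st();c=wcam();print(np.array(c["hand_eye"]).round(2))
cv2.imwrite("pics/w1.png",cv2.resize(c["color"][:,:,::-1],None,fx=1.4,fy=1.4))
E
```

```text
t 2.55 p [462.8 -68.8 222.7] rpy [180.   0. 101.] F [-0.   0.1  0.1] op 95.1 g 0.0 j6 -0.48
[[  -0.     -0.96   -0.28   80.28]
 [   1.     -0.     -0.     -0.33]
 [   0.     -0.28    0.96 -162.54]
 [   0.      0.      0.      1.  ]]
```

View pics/w1.png

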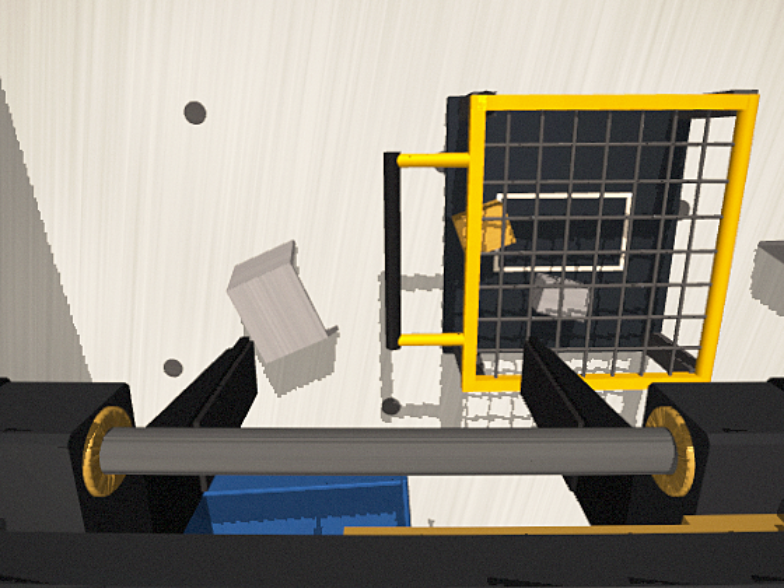

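The wrist view shows the handle from (391,153) to (393,349), the outline at about (495-630, 193-271), brass at (485,226) and steel at (560,297), all in pixels of the 1.4x picture.

```bash
python3 - <<'E'
from h import *
np.set_printoptions(suppress=True,precision=1)
c=wcam()
P=lambda l,z:px2w(c,np.array(l)/1.4,z)[:,:2]
h=P([(392,152),(393,350)],78);print("handle",h,h.mean(0),np.linalg.norm(h[0]-h[1])); d=h[0]-h[1];print(np.degrees(np.arctan2(-d[0],d[1])))
o=P([(496,194),(631,193),(626,271),(495,270)],10);print("outline",o,o.mean(0)); 
for i,j in((0,1),(3,2),(3,0),(2,1)): d=o[j]-o[i];print(np.linalg.norm(d),np.degrees(np.arctan2(d[1],d[0])))
f=P([(470,96),(758,94),(713,382),(463,390)],82);print("frame",f)
for i,j in((0,1),(3,2),(3,0),(2,1)): d=f[j]-f[i];print(np.linalg.norm(d),np.degrees(np.arctan2(d[1],d[0])))
m=h.mean(0);print("offcuts",P([(485,226)],34),P([(560,297)],32)); go(m[0],m[1],67)
E
```

```text
handle [[ 450.9    3.1]
 [ 474.4 -117. ]] [462.7 -57. ] 122.36510000392632
11.06109683472046
outline [[530.3 -13.3]
 [625.8   5.7]
 [640.  -50.5]
 [543.1 -68. ]] [584.8 -31.5]
97.34548382844704 11.253590622836988
98.52369692931082 10.241571501517267
56.14645491882967 103.12221306049905
57.93413568565274 104.21558250110093
frame [[ 487.6   40.6]
 [ 645.3   72.7]
 [ 682.5  -99.4]
 [ 523.7 -134.4]]
161.01122929633613 11.49619138501942
162.5849831355944 12.428960136055933
178.71601748472 101.66863237430402
176.08086512229656 102.17630933169109
offcuts [[522.8 -34.2]] [[588.  -74.1]]
shift [ 11.7   2.1 155.6] turn 0
```

Emit:
{"op": "carry_out", "data": {"motion": [[11,2,0,-0.5,0.6],[0,0,0,0,0.6],[0,0,0,0,0.6],[0,0,30,0,0.6],[0,0,40,0,0.6],[0,0,40,0,0.6],[0,0,30,0,0.6],[0,0,16,0,0.6],[0,0,0,0,0.6]]}}

```text
t: 3.55
eef_pos: [461.9, -57.5, 64.9]
tcp_rot: [-3.138, -0.002, 1.768]
ft_force: [0.6, -0.0, 0.4]
opening: 0.406
grip_force: 0.0
```

Emit:
{"op": "carry_out", "data": {"motion": [[0,0,0,0,1],[0,0,0,0,1],[0,0,0,0,1],[0,0,0,0,1],[0,0,0,0,1],[0,0,0,0,1]]}}

```text
t: 4.15
eef_pos: [463.1, -57.7, 67.0]
tcp_rot: [3.141, 0.001, 1.769]
ft_force: [1.4, 0.6, 1.5]
opening: 0.093
grip_force: 30.0
```

```bash
python3 - <<'E'
from h import *
st()
# arc increments from angle a to b in tool axes (y fwd, z down)
a=np.linspace(0,1.78,25);
print(np.c_[np.diff(-202*np.cos(a)),-np.diff(202*np.sin(a))].round(1).tolist())
E
```

```text
t 4.15 p [463.1 -57.7  67. ] rpy [179.9   0.  101.3] F [1.4 0.6 1.5] op 8.9 g 30.0 j6 -0.46
[[0.6, -15.0], [1.7, -14.9], [2.8, -14.7], [3.8, -14.5], [4.9, -14.2], [5.9, -13.7], [6.9, -13.3], [7.9, -12.7], [8.8, -12.1], [9.7, -11.4], [10.5, -10.7], [11.3, -9.9], [12.0, -9.0], [12.6, -8.1], [13.2, -7.1], [13.7, -6.1], [14.1, -5.1], [14.4, -4.0], [14.7, -3.0], [14.9, -1.9], [15.0, -0.8], [15.0, 0.4], [14.9, 1.5], [14.8, 2.6]]
```

Emit:
{"op": "carry_out", "data": {"motion": [[0,0.6,-15,0,1],[0,1.7,-14.9,0,1],[0,2.8,-14.7,0,1],[0,3.8,-14.5,0,1],[0,4.9,-14.2,0,1],[0,5.9,-13.7,0,1]]}}

```text
t: 4.75
eef_pos: [481.7, -53.9, 153.8]
tcp_rot: [-3.14, -0.0, 1.769]
ft_force: [2.3, -1.9, -8.2]
opening: 0.095
grip_force: 30.0
```

Emit:
{"op": "carry_out", "data": {"motion": [[0,6.9,-13.3,0,1],[0,7.9,-12.7,0,1],[0,8.8,-12.1,0,1],[0,9.7,-11.4,0,1],[0,10.5,-10.7,0,1],[0,11.3,-9.9,0,1]]}}

```text
t: 5.35
eef_pos: [533.1, -43.3, 224.2]
tcp_rot: [-3.134, -0.001, 1.769]
ft_force: [-18.3, -4.4, 12.9]
opening: 0.096
grip_force: 30.0
```

Emit:
{"op": "carry_out", "data": {"motion": [[0,12,-9,0,1],[0,12.6,-8.1,0,1],[0,13.2,-7.1,0,1],[0,13.7,-6.1,0,1],[0,14.1,-5.1,0,1],[0,14.4,-4,0,1]]}}

```text
t: 5.95
eef_pos: [613.8, -26.9, 264.3]
tcp_rot: [-3.14, -0.0, 1.769]
ft_force: [-6.5, 1.2, 6.7]
opening: 0.097
grip_force: 30.0
```

Emit:
{"op": "carry_out", "data": {"motion": [[0,14.7,-3,0,1],[0,14.9,-1.9,0,1],[0,15,-0.8,0,1],[0,15,0.4,0,1],[0,14.9,1.5,0,1],[0,14.8,2.6,0,1],[0,0,0,0,1]]}}

```text
t: 6.65
eef_pos: [703.2, -9.2, 263.8]
tcp_rot: [3.141, -0.0, 1.769]
ft_force: [3.9, 2.0, 1.2]
opening: 0.093
grip_force: 30.0
```

Emit:
{"op": "carry_out", "data": {"motion": [[0,3,0.5,0,1],[0,2,0.5,0,1],[0,0,0,0,1],[0,0,0,0,0.6],[0,0,0,0,0.6],[0,0,0,0,0.6],[0,0,-20,0,0.6],[0,0,-30,0,0.6],[0,0,-10,0,0.6]]}}

```text
t: 7.55
eef_pos: [707.6, -8.8, 326.3]
tcp_rot: [3.137, 0.001, 1.769]
ft_force: [-0.7, -0.9, -0.1]
opening: 0.396
grip_force: 0.0
```

Emit:
{"op": "carry_out", "data": {"motion": [[0,-40,0,0,0],[0,-40,0,0,0],[0,-40,0,0,0],[0,-40,0,-8,0],[0,0,0,-8,0],[0,0,0,-8,0],[0,0,0,-8,0],[0,0,0,-8,0],[0,0,0,-8,0],[0,0,0,-8,0],[0,0,0,-8,0],[0,0,0,-8,0]]}}

```text
t: 8.75
eef_pos: [549.9, -40.2, 322.7]
tcp_rot: [-3.141, -0.0, 3.031]
ft_force: [0.3, 1.0, 1.0]
opening: 0.996
grip_force: 0.0
```

Emit:
{"op": "carry_out", "data": {"motion": [[0,0,0,-8,0],[0,0,0,-8,0],[0,0,0,-2,0],[0,0,0,0,0]]}}

```text
t: 9.15
eef_pos: [550.0, -40.2, 322.8]
tcp_rot: [-3.142, -0.0, -2.943]
ft_force: [0.3, -0.0, -0.3]
opening: 0.998
grip_force: 0.0
```

```bash
python3 - <<'E'
from h import *
st();c=wcam()
cv2.imwrite("pics/w2.png",cv2.resize(c["color"][:,:,::-1],None,fx=1.4,fy=1.4))
E
```

```text
t 9.15 p [550.  -40.2 322.8] rpy [-180.    -0.  -168.6] F [ 0.3 -0.  -0.3] op 94.8 g 0.0 j6 -1.96
```

View pics/w2.png

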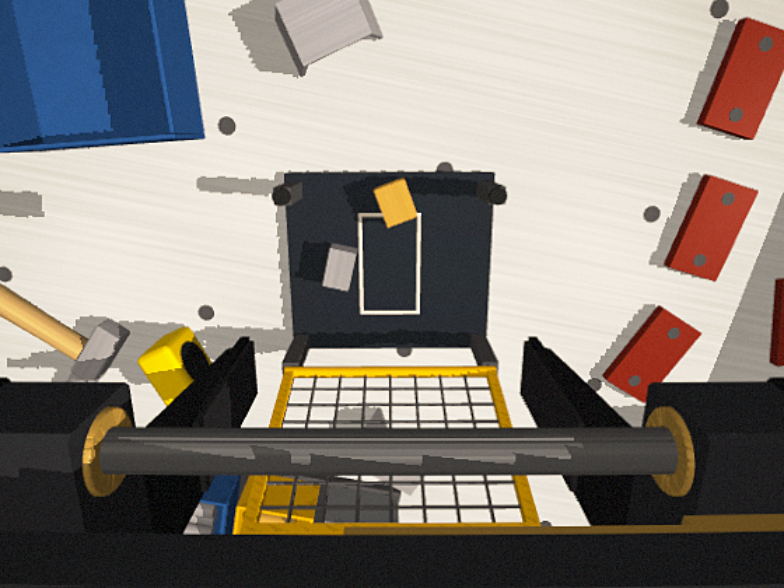

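The guard is up, and there are exactly two offcuts on the bed: brass (395,203) and steel (340,268). The outline is at (359-420, 214-313).

```bash
python3 - <<'E'
from h import *
np.set_printoptions(suppress=True,precision=1)
c=wcam()
P=lambda l,z:px2w(c,np.array(l)/1.4,z)[:,:2]
g=cv2.cvtColor(c["color"],cv2.COLOR_RGB2GRAY)
roi=np.zeros_like(g);roi[145:230,250:306]=1
hsv=cv2.cvtColor(c["color"],cv2.COLOR_RGB2HSV)
m=((g>150)&(hsv[...,1]<60)&(roi>0)).astype(np.uint8)
k=np.argwhere(m)[:,::-1]
w=px2w(c,k,10)[:,:2].astype(np.float32); r=cv2.minAreaRect(w);print("outline",r,k.min(0)*1.4,k.max(0)*1.4)
# brass top
m=((hsv[...,0]>14)&(hsv[...,0]<30)&(hsv[...,1]>90)&(hsv[...,2]>60)).astype(np.uint8); m[:120]=0;m[170:]=0;m[:,:255]=0;m[:,310:]=0
k=np.argwhere(m)[:,::-1];print("brass all",cv2.minAreaRect(px2w(c,k,34)[:,:2].astype(np.float32)))
m=((g>85)).astype(np.uint8);m[:170]=0;m[212:]=0;m[:,:226]=0;m[:,255:]=0
k=np.argwhere(m)[:,::-1];print("steel",len(k),cv2.minAreaRect(px2w(c,k,33)[:,:2].astype(np.float32)))
im=c["color"][:,:,::-1][115:235,200:360];cv2.imwrite("pics/w2c.png",cv2.resize(im,None,fx=5,fy=5,interpolation=cv2.INTER_CUBIC))
E
```

```text
outline ((584.6792602539062, -34.59239196777344), (97.3913345336914, 65.79019165039062), 11.248062133789062) [350.  212.8] [420.  313.6]
brass all ((522.875732421875, -37.58644485473633), (36.975799560546875, 29.63676643371582), 31.605632781982422)
steel 619 ((589.4552001953125, -75.21932220458984), (24.764617919921875, 41.24195098876953), 88.40557861328125)
```

View pics/w2c.png

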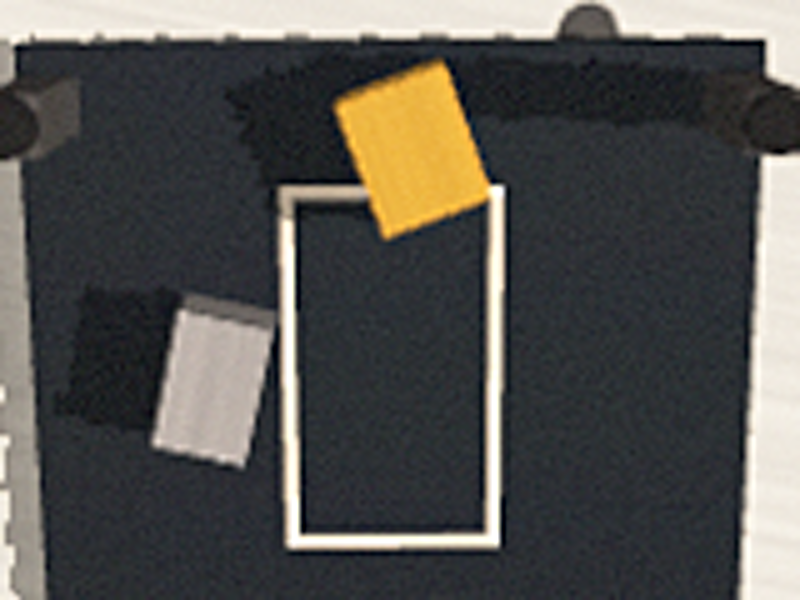

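The crop shows a square bar (steel) and a brass tube. I'm computing their poses from the corner pixels.

```bash
python3 - <<'E'
from h import *
np.set_printoptions(suppress=True,precision=1)
c=wcam()
for n,l,z in(("steel",[(183,308),(273,325),(243,467),(153,447)],34),("brass",[(335,103),(441,62),(489,195),(387,240)],34),("outline",[(279,187),(503,187),(499,548),(287,550)],10)):
    p=px2w(c,np.array(l)/5+[200,115],z)[:,:2]; r=cv2.minAreaRect(p.astype(np.float32))
    print(n,p.mean(0),r, [float(np.linalg.norm(p[i]-p[i-1]).round(1)) for i in range(4)],[float(np.degrees(np.arctan2(*(p[j]-p[i])[::-1])).round(1)) for i,j in((3,0),(2,1))])
go(589,-75,22,180+0)
E
```

```text
steel [591.3 -74.3] ((591.2179565429688, -74.43038940429688), (23.297378540039062, 37.707733154296875), 88.61500549316406) [36.9, 22.7, 37.7, 23.3] [177.6, 178.6]
brass [523.6 -36.7] ((523.9512939453125, -36.53983688354492), (35.61524200439453, 27.210203170776367), 31.874977111816406) [35.5, 27.2, 34.0, 27.2] [-148.1, -148.2]
outline [584.6 -29.7] ((584.52294921875, -29.719871520996094), (98.32416534423828, 57.44530487060547), 11.591510772705078) [98.3, 57.4, 97.8, 57.4] [-168.4, -168.4]
shift [-31.5 -41.8 301.1] turn 11.3
```

Emit:
{"op": "carry_out", "data": {"motion": [[-17,-20,0,7,0.4],[-17,-22,0,6.4,0.4],[0,0,0,0,0.4],[0,0,45,0,0.4],[0,0,45,0,0.4],[0,0,45,0,0.4],[0,0,45,0,0.4],[0,0,45,0,0.4],[0,0,40,0,0.4],[0,0,25,0,0.4],[0,0,10,0,0.4],[0,0,0,0,0.4]]}}

```text
t: 10.5
eef_pos: [588.7, -76.8, 22.6]
tcp_rot: [3.141, -0.002, 3.106]
ft_force: [0.1, -0.4, -0.1]
opening: 0.6
grip_force: 0.0
```

```bash
python3 - <<'E'
from h import *
st();go(591.2,-74.4,21,178.1);c=save("scene","s1.png",(130,130,330,280),4)
E
```

```text
t 10.5 p [588.7 -76.8  22.6] rpy [ 1.80e+02 -1.00e-01  1.78e+02] F [ 0.1 -0.4 -0.1] op 57.0 g 0.0 j6 -1.78
shift [-2.4  2.4  1.6] turn -0.1
```

View pics/s1.png

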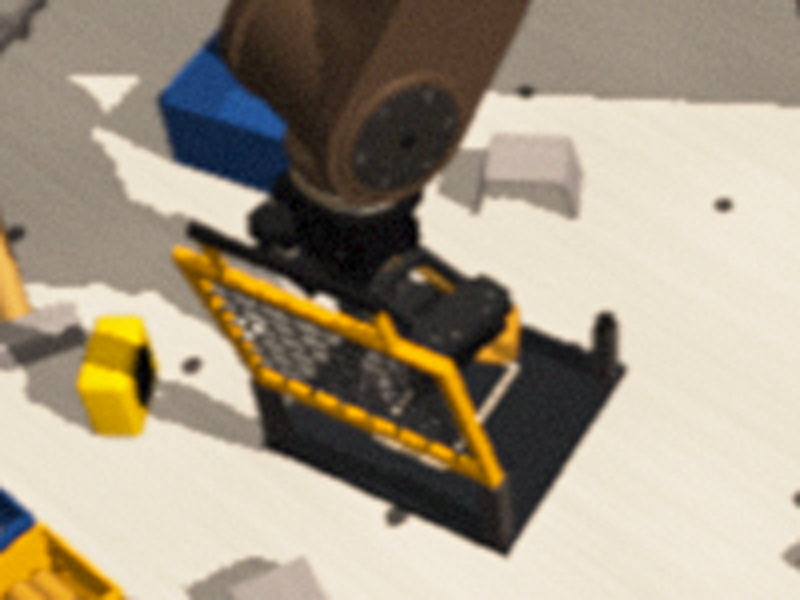

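Emit:
{"op": "carry_out", "data": {"motion": [[-2,2,1,0,1],[0,0,0,0,1],[0,0,0,0,1],[0,0,0,0,1],[0,0,0,0,1],[0,0,0,0,1],[0,0,-15,0,1],[0,0,-35,0,1],[0,0,-35,0,1],[0,0,-25,0,1],[0,0,0,0,1]]}}

```text
t: 11.65
eef_pos: [592.6, -75.4, 136.4]
tcp_rot: [-3.14, 0.006, 3.106]
ft_force: [1.0, -0.2, -2.3]
opening: 0.25
grip_force: 30.0
```

```bash
python3 - <<'E'
from h import *
st();go(465,-310,130,178.1);go(465,-310,62,178.1)
E
```

```text
t 11.65 p [592.6 -75.4 136.4] rpy [-179.9    0.3  177.9] F [ 1.  -0.2 -2.3] op 23.8 g 30.0 j6 -1.77
shift [ 119.2 -239.     6. ] turn -0.2
shift [ 119.6 -238.9   74. ] turn -0.2
```

Emit:
{"op": "carry_out", "data": {"motion": [[10,-20,0,0,1],[20,-40,0,0,1],[20,-40,0,0,1],[20,-40,0,0,1],[20,-40,0,0,1],[20,-40,0,0,1],[10,-20,0,0,1],[0,0,0,0,1]]}}

```text
t: 12.45
eef_pos: [461.1, -312.8, 131.7]
tcp_rot: [3.141, -0.001, 3.102]
ft_force: [1.0, 0.6, -1.5]
opening: 0.249
grip_force: 30.0
```

Emit:
{"op": "carry_out", "data": {"motion": [[0,0,30,0,1],[0,0,40,0,1],[0,0,20,0,1],[0,0,0,0,1],[0,0,0,0,0.4],[0,0,0,0,0.4],[0,0,0,0,0.4],[0,0,-20,0,0.4],[0,0,-50,0,0.4],[0,0,-50,0,0.4],[0,0,0,0,0.4]]}}

```text
t: 13.55
eef_pos: [464.8, -312.2, 169.3]
tcp_rot: [-3.134, 0.009, 3.106]
ft_force: [0.2, -1.1, 0.3]
opening: 0.6
grip_force: 0.0
```

```bash
python3 - <<'E'
from h import *
st();c=wcam();cv2.imwrite("pics/w3.png",c["color"][:,:,::-1])
E
```

```text
t 13.55 p [ 464.8 -312.2  169.3] rpy [-179.6    0.5  178. ] F [ 0.2 -1.1  0.3] op 57.0 g 0.0 j6 -2.24
```

View pics/w3.png

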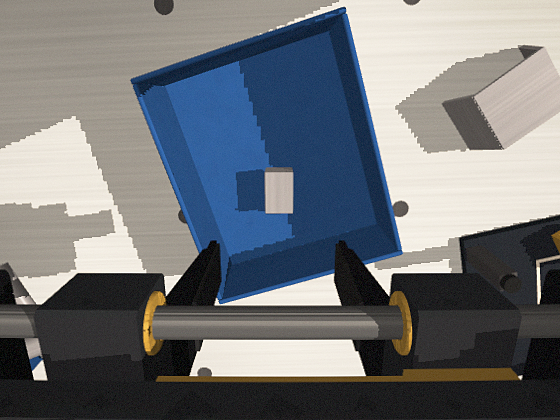

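The steel bar is in the bin at (279,190). Next is the brass tube, which I'll look at again once above it.

```bash
python3 - <<'E'
from h import *
go(524,-36.7,220,212)
E
```

```text
shift [-50.6 276.5 -54.7] turn -34.0
```

Emit:
{"op": "carry_out", "data": {"motion": [[0,20,-25,0,0.4],[-10,45,-25,0,0.4],[-10,45,0,0,0.4],[-10,45,0,0,0.4],[-10,45,0,0,0.4],[-10,45,0,0,0.4],[0,32,0,-2,0.4],[0,0,0,-8,0.4],[0,0,0,-8,0.4],[0,0,0,-8,0.4],[0,0,0,-8,0.4],[0,0,0,0,0.4]]}}

```text
t: 14.8
eef_pos: [521.8, -37.6, 210.6]
tcp_rot: [3.141, -0.001, -2.582]
ft_force: [-0.3, -0.3, 1.1]
opening: 0.601
grip_force: 0.0
```

```bash
cat >> h.py <<'E'
def brass(c):
    hsv=cv2.cvtColor(c["color"],cv2.COLOR_RGB2HSV)
    m=((hsv[...,0]>14)&(hsv[...,0]<30)&(hsv[...,1]>90)&(hsv[...,2]>150)).astype(np.uint8)
    cs,_=cv2.findContours(m,cv2.RETR_EXTERNAL,cv2.CHAIN_APPROX_NONE)
    for k in cs:
        if cv2.contourArea(k)<300: continue
        w=px2w(c,k.reshape(-1,2),34)[:,:2].astype(np.float32)
        print(k.reshape(-1,2).mean(0).round(),cv2.minAreaRect(w))
E
python3 - <<'E'
from h import *
st();c=wcam();brass(c);go(524,-36.7,21,212)
E
```

```text
t 14.8 p [521.8 -37.6 210.6] rpy [ 180.    -0.  -147.9] F [-0.3 -0.3  1.1] op 57.1 g 0.0 j6 -2.33
[269. 352.] ((680.628662109375, 52.3443489074707), (23.790483474731445, 107.0588150024414), 4.9594268798828125)
[ 31. 262.] ((718.3526611328125, -204.87289428710938), (83.65399932861328, 68.28120422363281), 37.30149841308594)
[275. 183.] ((522.2977294921875, -38.22156524658203), (37.63838577270508, 27.874008178710938), 32.53759002685547)
shift [ -2.4  -0.4 189.7] turn -0.2
```

Emit:
{"op": "carry_out", "data": {"motion": [[-1,0,20,0,0.4],[0,0,40,0,0.4],[0,0,40,0,0.4],[0,0,40,0,0.4],[0,0,30,0,0.4],[0,0,18,0,0.4],[0,0,0,0,1],[0,0,0,0,1],[0,0,0,0,1],[0,0,0,0,1],[0,0,0,0,1],[0,0,0,0,1]]}}

```text
t: 16.05
eef_pos: [523.5, -37.3, 24.2]
tcp_rot: [-3.14, 0.001, -2.584]
ft_force: [-1.2, 0.5, 7.9]
opening: 0.293
grip_force: 30.0
```

Emit:
{"op": "carry_out", "data": {"motion": [[0,0,-15,0,1],[0,0,-35,0,1],[0,0,-35,0,1],[0,0,-25,0,1],[0,0,0,0,1]]}}

```text
t: 16.55
eef_pos: [524.3, -37.4, 136.5]
tcp_rot: [-3.137, 0.004, -2.584]
ft_force: [-0.2, -0.3, -0.5]
opening: 0.295
grip_force: 30.0
```

```bash
python3 - <<'E'
from h import *
st();go(418,-298,130,212)
E
```

```text
t 16.55 p [524.3 -37.4 136.5] rpy [-179.8    0.2 -148.1] F [-0.2 -0.3 -0.5] op 28.0 g 30.0 j6 -2.32
shift [ 228.1 -164.9    6.2] turn -0.1
```

Emit:
{"op": "carry_out", "data": {"motion": [[0,0,0,8,1],[0,0,0,8,1],[0,0,0,8,1],[0,0,0,8,1],[10,-25,0,0,1],[18,-44,0,0,1],[18,-44,0,0,1],[18,-44,0,0,1],[18,-44,0,0,1],[18,-44,0,0,1],[6,-16,0,0,1],[0,0,0,0,1]]}}

```text
t: 17.75
eef_pos: [415.6, -299.9, 132.3]
tcp_rot: [3.141, -0.001, 3.137]
ft_force: [0.4, 0.2, -0.7]
opening: 0.291
grip_force: 30.0
```

Emit:
{"op": "carry_out", "data": {"motion": [[0,0,30,0,1],[0,0,40,0,1],[0,0,18,0,1],[0,0,0,0,1],[0,0,0,0,0.4],[0,0,0,0,0.4],[0,0,0,0,0.4],[0,0,-20,0,0.4],[0,0,-50,0,0.4],[0,0,-50,0,0.4],[0,0,0,0,0.4]]}}

```text
t: 18.85
eef_pos: [418.6, -299.6, 171.7]
tcp_rot: [-3.134, 0.008, 3.141]
ft_force: [-0.2, 0.1, -0.2]
opening: 0.601
grip_force: 0.0
```

```bash
python3 - <<'E'
from h import *
np.set_printoptions(suppress=True,precision=1)
st();c=wcam();brass(c)
c=cam("top");print(plates(c));c=cam("scene");print(plates(c))
go(500,100,250,175)
E
```

```text
t 18.85 p [ 418.6 -299.6  171.7] rpy [-179.6    0.5  180. ] F [-0.2  0.1 -0.2] op 57.1 g 0.0 j6 -2.32
[151. 322.] ((539.3086547851562, -416.5882263183594), (15.770048141479492, 63.306968688964844), 79.06037139892578)
[280. 186.] ((412.8005065917969, -296.8604431152344), (36.15673065185547, 27.33391571044922), 0.7440143823623657)
[[363.2 238.5  84.1  46.3  -3.7 197.7 256.6]
 [493.2 253.6  85.3  46.2  -4.9 193.3 210.8]
 [560.6 377.8  86.2  45.8  18.9 151.1 187.7]
 [625.3 241.2  86.4  46.4 -20.3 198.6 165.4]]
[[563.1 380.   90.3  46.1  19.5 377.6 314.8]
 [627.2 244.1  88.3  50.5 -20.9 314.4 298.8]
 [495.6 255.3  89.8  48.6  -5.1 347.6 265. ]
 [365.8 240.7  90.2  48.7  -3.1 369.3 230.5]]
shift [-83.1 397.9 -84.7] turn 4.9
```

Both offcuts are in the bin. Next are the plates, starting with the one at (494,254).

Emit:
{"op": "carry_out", "data": {"motion": [[-4,30,-30,0,0.3],[-7,48,0,0,0.3],[-7,48,0,0,0.3],[-7,48,0,0,0.3],[-7,48,0,0,0.3],[-7,48,0,0,0.3],[-7,48,0,0,0.3],[-7,48,0,0,0.3],[-7,48,0,0,0.3],[-7,48,0,0,0.3],[-7,48,0,0,0.3],[-3,43,0,4.7,0.3]]}}

```text
t: 20.2
eef_pos: [493.9, 257.1, 193.5]
tcp_rot: [-3.14, -0.002, 3.059]
ft_force: [0.9, -0.7, -0.2]
opening: 0.704
grip_force: 0.0
```

Emit:
{"op": "carry_out", "data": {"motion": [[0,0,0,0,0.3],[0,0,0,0,0.3]]}}

```text
t: 20.4
eef_pos: [493.5, 255.3, 193.5]
tcp_rot: [-3.14, -0.003, 3.061]
ft_force: [-0.1, 0.2, 0.0]
opening: 0.701
grip_force: 0.0
```

```bash
cat >> h.py <<'E'
def wplates(z=12):
    "wrist view: top-face rectangles of red plates (bright red)"
    c=wcam(); hsv=cv2.cvtColor(c["color"],cv2.COLOR_RGB2HSV); h,s,v=cv2.split(hsv)
    m=(((h<5)|(h>172))&(s>150)&(v>40)).astype(np.uint8)
    cs,_=cv2.findContours(m,cv2.RETR_EXTERNAL,cv2.CHAIN_APPROX_NONE)
    for k in cs:
        k=k.reshape(-1,2)
        if cv2.contourArea(k)<1500: continue
        edge=(k.min(0)<3).any() or (k.max(0)>[556,416]).any()
        w=px2w(c,k,z)[:,:2].astype(np.float32)
        (x,y),(a,b),an=cv2.minAreaRect(w)
        if a<b:a,b,an=b,a,an+90
        print("plate",round(x,1),round(y,1),"size",round(a,1),round(b,1),"ang",round((an+90)%180-90,1),"px",k.mean(0).round(),"EDGE" if edge else "")
    return c
E
python3 - <<'E'
from h import *
st();c=wplates();cv2.imwrite("pics/w4.png",c["color"][:,:,::-1]);go(494.5,254,10,175.2)
E
```

```text
t 20.4 p [493.5 255.3 193.5] rpy [-1.799e+02 -1.000e-01  1.754e+02] F [-0.1  0.2  0. ] op 66.6 g 0.0 j6 -1.13
plate 602.3 252.4 size 52.7 49.5 ang -20.1 px [278. 287.] 
plate 557.4 380.6 size 92.7 49.9 ang 19.4 px [404. 234.] 
plate 490.3 257.4 size 89.2 48.9 ang -5.1 px [275. 184.] 
plate 368.4 241.9 size 73.8 49.2 ang -4.3 px [247.  43.] EDGE
shift [ -1.2  -0.2 183.9] turn 0.1
```

View pics/w4.png

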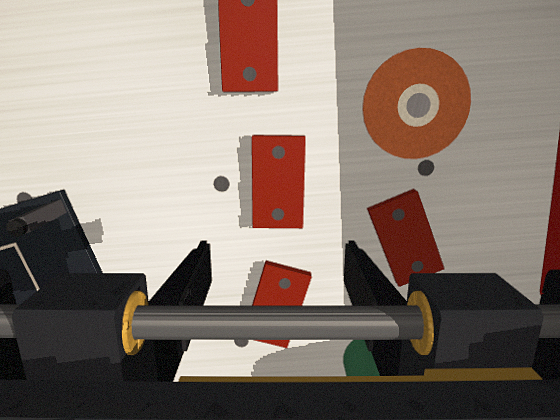

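The plate is centred under the gripper at (275,184), and the wrist estimate gives its size as 89x49. I'm descending and gripping it.

Emit:
{"op": "carry_out", "data": {"motion": [[3,2,30,0.3,0.3],[0,0,45,0,0.3],[0,0,45,0,0.3],[0,0,38,0,0.3],[0,0,18,0,0.3],[0,0,7,0,0.3],[0,0,0,0,0.3],[0,0,0,0,0.3]]}}

```text
t: 21.25
eef_pos: [492.0, 256.7, 13.1]
tcp_rot: [3.141, 0.001, 3.053]
ft_force: [-0.4, 0.9, -0.1]
opening: 0.702
grip_force: 0.0
```

Emit:
{"op": "carry_out", "data": {"motion": [[0,0,0,0,1],[0,0,0,0,1],[0,0,0,0,1],[0,0,0,0,1],[0,0,0,0,1],[0,0,-8,0,1],[0,0,-20,0,1],[0,0,-40,0,1],[0,0,-40,0,1],[0,0,-30,0,1],[0,0,0,0,1]]}}

```text
t: 22.35
eef_pos: [492.7, 257.7, 154.1]
tcp_rot: [3.139, 0.006, 3.054]
ft_force: [0.2, 0.5, -4.5]
opening: 0.52
grip_force: 30.0
```

```bash
python3 - <<'E'
from h import *
st();c=wplates(140);go(584.6,-30,150,191.6)
E
```

```text
t 22.35 p [492.7 257.7 154.1] rpy [179.8   0.3 175. ] F [ 0.2  0.5 -4.5] op 49.4 g 30.0 j6 -1.12
plate 492.5 330.8 size 45.3 29.0 ang 19.1 px [411. 239.] 
plate 484.2 260.2 size 72.3 54.0 ang -5.2 px [275. 243.] 
plate 389.9 251.9 size 37.3 28.5 ang -4.4 px [238.  44.] EDGE
shift [-117.7 -278.1    1.7] turn -16.6
```

Emit:
{"op": "carry_out", "data": {"motion": [[0,0,0,-8,1],[0,0,0,-8.5,1],[-3,-21,0,0,1],[-5,-40,0,0,1],[-5,-40,0,0,1],[-5,-40,0,0,1],[-5,-40,0,0,1],[-5,-40,0,0,1],[-4,-40,0,0,1],[-2.5,-40,0,0,1],[0,0,0,0,1],[0,0,0,0,1]]}}

```text
t: 23.6
eef_pos: [584.2, -31.7, 148.2]
tcp_rot: [3.14, -0.003, -2.944]
ft_force: [-0.4, 1.0, -4.0]
opening: 0.519
grip_force: 30.0
```

```bash
python3 - <<'E'
from h import *
st();go(586.4,-30.2,45,191.5);c=wcam();cv2.imwrite("pics/w5.png",c["color"][:,:,::-1])
E
```

```text
t 23.6 p [584.2 -31.7 148.2] rpy [ 179.9   -0.2 -168.7] F [-0.4  1.  -4. ] op 49.3 g 30.0 j6 -1.94
shift [ -2.8   0.9 103.2] turn -0.2
```

View pics/w5.png

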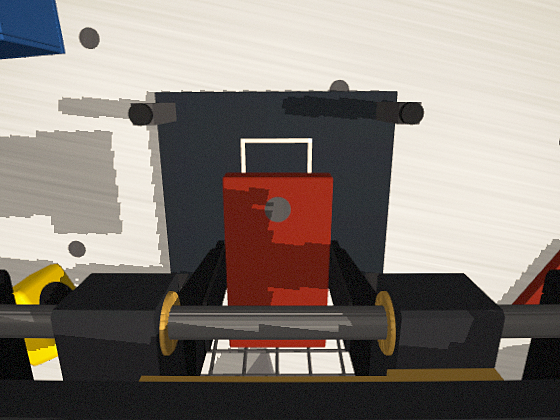

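Emit:
{"op": "carry_out", "data": {"motion": [[-2.8,1,20,-0.2,1],[0,0,35,0,1],[0,0,35,0,1],[0,0,22,0,1],[0,0,5,0,1],[0,0,0,0,1],[0,0,0,0,1]]}}

```text
t: 24.35
eef_pos: [588.0, -29.1, 34.2]
tcp_rot: [-3.141, 0.001, -2.938]
ft_force: [0.1, 0.2, -3.7]
opening: 0.524
grip_force: 30.0
```

```bash
python3 - <<'E'
from h import *
st();go(586.4,-30.2,23.6,191.5)
E
```

```text
t 24.35 p [588.  -29.1  34.2] rpy [-1.800e+02  1.000e-01 -1.683e+02] F [ 0.1  0.2 -3.7] op 49.8 g 30.0 j6 -1.94
shift [ 1.8 -0.8 10.5] turn 0.2
```

Emit:
{"op": "carry_out", "data": {"motion": [[1,-0.5,5,0.1,1],[0,0,3,0,1],[0,0,2,0,1],[0,0,0,0,1],[0,0,0,0,1]]}}

```text
t: 24.85
eef_pos: [586.7, -30.3, 23.2]
tcp_rot: [-3.141, 0.0, -2.94]
ft_force: [-0.7, 0.2, -2.7]
opening: 0.524
grip_force: 30.0
```

Now releasing and rising straight up, then backing off to look.

Emit:
{"op": "carry_out", "data": {"motion": [[0,0,0,0,0.3],[0,0,0,0,0.3],[0,0,0,0,0.3],[0,0,-15,0,0.3],[0,0,-40,0,0.3],[0,0,-45,0,0.3],[0,0,-45,0,0.3],[0,0,-25,0,0.3],[0,0,0,0,0.3],[0,0,0,0,0.3]]}}

```text
t: 25.85
eef_pos: [586.5, -30.2, 194.1]
tcp_rot: [-3.141, 0.001, -2.94]
ft_force: [-0.3, 0.7, -0.5]
opening: 0.7
grip_force: 0.0
```

```bash
python3 - <<'E'
from h import *
st();c=wplates(22)
im=c["color"][:,:,::-1][90:290,150:410];cv2.imwrite("pics/w6.png",cv2.resize(im,None,fx=3,fy=3,interpolation=cv2.INTER_CUBIC))
E
```

```text
t 25.85 p [586.5 -30.2 194.1] rpy [-1.800e+02  1.000e-01 -1.685e+02] F [-0.3  0.7 -0.5] op 66.5 g 0.0 j6 -1.94
plate 609.6 236.1 size 66.9 56.0 ang -20.5 px [532. 262.] EDGE
plate 585.3 -28.9 size 90.2 49.9 ang 11.7 px [276. 186.]
```

View pics/w6.png

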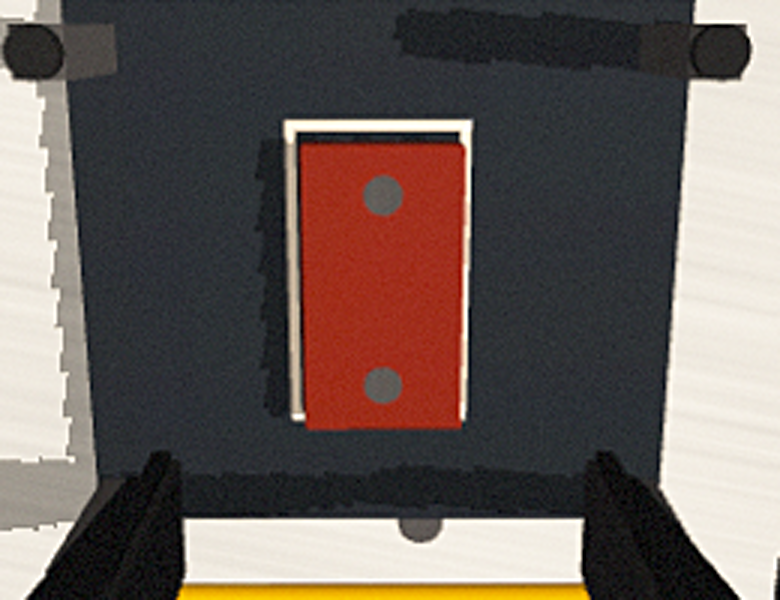

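```bash
python3 - <<'E'
from h import *
np.set_printoptions(suppress=True,precision=1)
c=wcam()
P=lambda l,z:px2w(c,np.array(l,float)/3+[150-1/3,90-1/3],z)[:,:2]
o=P([(284,120),(473,120),(465,420),(292,420)],10);print(o,np.linalg.norm(o[0]-o[1]),np.linalg.norm(o[0]-o[3]),np.linalg.norm(o[2]-o[1]))
p=P([(299,143),(465,143),(461,429),(306,430)],22);print(p,p.mean(0),np.linalg.norm(p[0]-p[1]),np.linalg.norm(p[0]-p[3]))
a=np.radians(11.5);X=np.array([np.cos(a),np.sin(a)]);Y=np.array([-X[1],X[0]])
print("outline fr x,y edges",(o@X),(o@Y)," plate",(p@X),(p@Y))
E
```

```text
[[541.  -68.2]
 [529.5 -11.6]
 [624.8   7.3]
 [636.2 -48.5]] 57.77329176303061 97.19612228992239 97.19523725840186
[[545.7 -61.8]
 [535.8 -13.6]
 [624.    5. ]
 [634.2 -43.4]] [584.9 -28.4] 49.24585828057846 90.4813309293779
outline fr x,y edges [516.6 516.6 613.8 613.8] [-174.7 -116.9 -117.4 -174.4]  plate [522.4 522.4 612.5 612.9] [-169.4 -120.1 -119.5 -169. ]
```

Plate 1 sits about 1.9 mm too far back and 1.3 mm to the left, so I'll regrip it and shift it.

Emit:
{"op": "carry_out", "data": {"motion": [[0,0,30,0,0.3],[0,0,45,0,0.3],[0,0,45,0,0.3],[0,0,30,0,0.3],[0,0,15,0,0.3],[0,0,5,0,0.3],[0,0,0,0,0.3],[0,0,0,0,1],[0,0,0,0,1],[0,0,0,0,1],[0,0,0,0,1],[0,0,0,0,1]]}}

```text
t: 27.15
eef_pos: [587.2, -30.3, 24.3]
tcp_rot: [-3.141, 0.002, -2.94]
ft_force: [-1.9, 0.4, 6.9]
opening: 0.523
grip_force: 30.0
```

Emit:
{"op": "carry_out", "data": {"motion": [[0,0,-2,0,1],[2,-1.3,0,0,1],[0,0,0,0,1],[0,0,2,0,1],[0,0,0,0,1],[0,0,0,0,1]]}}

```text
t: 27.75
eef_pos: [584.8, -32.0, 24.3]
tcp_rot: [-3.141, 0.0, -2.94]
ft_force: [-5.5, -0.2, 13.8]
opening: 0.525
grip_force: 30.0
```

Emit:
{"op": "carry_out", "data": {"motion": [[0,0,0,0,0.3],[0,0,0,0,0.3],[0,0,0,0,0.3],[0,0,-15,0,0.3],[0,0,-40,0,0.3],[0,0,-45,0,0.3],[0,0,-45,0,0.3],[0,0,-25,0,0.3],[0,0,0,0,0.3],[0,0,0,0,0.3]]}}

```text
t: 28.75
eef_pos: [584.8, -31.9, 193.9]
tcp_rot: [-3.141, 0.001, -2.94]
ft_force: [0.7, 0.2, -0.4]
opening: 0.698
grip_force: 0.0
```

```bash
python3 - <<'E'
from h import *
st();c=wplates(22);go(626,243,193,158.8)
E
```

```text
t 28.75 p [584.8 -31.9 193.9] rpy [-1.800e+02  1.000e-01 -1.685e+02] F [ 0.7  0.2 -0.4] op 66.3 g 0.0 j6 -1.94
plate 609.2 236.3 size 65.9 56.2 ang -20.8 px [533. 264.] EDGE
plate 583.5 -30.4 size 90.0 49.0 ang 11.5 px [275. 185.] 
shift [-9.56e+01  2.61e+02 -1.00e-01] turn 32.7
```

```bash
python3 - <<'E'
from h import *
np.set_printoptions(suppress=True,precision=1)
c=cam("top");print("can top cam",px2w(c,[(223/1.4,187/1.4)],90));print("disc",px2w(c,[(206/1.4,326/1.4)],6), "toolbox edge",px2w(c,[(143/1.4,230/1.4),(137/1.4,420/1.4)],0),px2w(c,[(112/1.4,205/1.4),(104/1.4,425/1.4)],130))
c=cam("scene");print("can scene",px2w(c,[(465/1.4,467/1.4)],90))
E
```

```text
can top cam [[695.9 339.1  90. ]]
disc [[430.7 385.7   6. ]] toolbox edge [[633.7 530.3   0. ]
 [240.7 523.2   0. ]] [[650.1 541.6 130. ]
 [239.6 532.6 130. ]]
can scene [[702.8 342.5  90. ]]
```

Emit:
{"op": "carry_out", "data": {"motion": [[0,25,0,0,0],[0,45,0,0,0],[0,45,0,0,0],[0,45,0,0,0],[0,45,0,0,0],[-40,41,0,0,0],[-47,0,0,0,0],[0,0,0,8,0],[0,0,0,8,0],[0,0,0,8,0],[0,0,0,8,0],[0,0,0,0,0]]}}

```text
t: 30.1
eef_pos: [616.8, 220.3, 191.8]
tcp_rot: [-3.14, -0.002, 2.782]
ft_force: [1.2, 0.4, 0.6]
opening: 1.0
grip_force: 0.0
```

```bash
python3 - <<'E'
from h import *
st();c=wplates(12);go(626.5,242.5,12.5,159.5)
E
```

```text
t 30.1 p [616.8 220.3 191.8] rpy [-1.799e+02 -1.000e-01  1.594e+02] F [1.2 0.4 0.6] op 95.0 g 0.0 j6 -0.97
plate 583.9 -34.7 size 91.6 59.8 ang 11.3 px [ 24. 244.] EDGE
plate 623.4 245.6 size 89.8 48.3 ang -20.6 px [301. 188.] 
plate 559.3 380.0 size 89.3 51.9 ang 19.3 px [426.  59.] EDGE
shift [ -1.7  24.4 179.5] turn 0.2
```

Emit:
{"op": "carry_out", "data": {"motion": [[2.7,7,30,0.2,0],[0,0,45,0,0],[0,0,45,0,0],[0,0,36,0,0],[0,0,18,0,0],[0,0,5,0,0],[0,0,0,0,0],[0,0,0,0,1],[0,0,0,0,1],[0,0,0,0,1],[0,0,0,0,1],[0,0,0,0,1]]}}

```text
t: 31.35
eef_pos: [617.5, 228.3, 14.9]
tcp_rot: [3.14, 0.001, 2.781]
ft_force: [0.8, 3.8, 2.3]
opening: 0.636
grip_force: 1.6
```

Emit:
{"op": "carry_out", "data": {"motion": [[0,0,0,0,1],[0,0,0,0,1],[0,0,0,0,0.3],[0,0,0,0,0.3],[0,0,-25,0,0.3],[0,0,-45,0,0.3],[0,0,-45,0,0.3],[0,0,-45,0,0.3],[0,0,-20,0,0.3],[0,0,0,0,0.3],[0,0,0,0,0.3]]}}

```text
t: 32.45
eef_pos: [616.5, 227.6, 193.4]
tcp_rot: [-3.141, -0.001, 2.781]
ft_force: [-0.6, -0.6, 0.5]
opening: 0.702
grip_force: 0.0
```

```bash
cat >> h.py <<'E'
def rel(x,y):
    s=env.state();R=Ro.from_euler("xyz",s["tcp_rot"]).as_matrix()
    print("rel tool",(R.T@(np.array([x,y,s["eef_pos"][2]])-s["eef_pos"]))[:2].round(2))
E
python3 - <<'E'
from h import *
st();c=wplates(12)
E
```

```text
t 32.45 p [616.5 227.6 193.4] rpy [-179.9   -0.   159.3] F [-0.6 -0.6  0.5] op 66.7 g 0.0 j6 -0.96
plate 584.0 -35.0 size 90.7 60.5 ang 11.8 px [ 23. 250.] EDGE
plate 616.9 229.5 size 88.6 48.9 ang -20.7 px [276. 186.] 
plate 559.3 380.1 size 89.3 51.8 ang 19.2 px [420.  66.]
```

Emit:
{"op": "carry_out", "data": {"motion": [[0,0,30,0,0.3],[0,0,45,0,0.3],[0,0,45,0,0.3],[0,0,36,0,0.3],[0,0,18,0,0.3],[0,0,6,0,0.3],[0,0,0,0,0.3],[0,0,0,0,1],[0,0,0,0,1],[0,0,0,0,1],[0,0,0,0,1],[0,0,0,0,1]]}}

```text
t: 33.7
eef_pos: [617.4, 228.0, 15.2]
tcp_rot: [3.141, 0.001, 2.781]
ft_force: [-0.6, -1.3, 6.6]
opening: 0.521
grip_force: 30.0
```

Emit:
{"op": "carry_out", "data": {"motion": [[0,0,-10,0,1],[0,0,-30,0,1],[0,0,-45,0,1],[0,0,-45,0,1],[0,0,-10,0,1],[0,0,0,0,1]]}}

```text
t: 34.3
eef_pos: [617.2, 228.0, 155.8]
tcp_rot: [3.14, 0.002, 2.781]
ft_force: [-0.6, 0.2, -4.7]
opening: 0.524
grip_force: 30.0
```

```bash
python3 - <<'E'
from h import *
st();go(584.1,-32.1,150,191.5)
E
```

```text
t 34.3 p [617.2 228.  155.8] rpy [1.799e+02 1.000e-01 1.593e+02] F [-0.6  0.2 -4.7] op 49.8 g 30.0 j6 -0.96
shift [ -60.7 -255.     5.5] turn -32.2
```

Emit:
{"op": "carry_out", "data": {"motion": [[0,0,0,-8,1],[0,0,0,-8,1],[0,0,0,-8,1],[0,0,0,-8.2,1],[42,0,0,0,1],[42,-28,0,0,1],[0,-44,0,0,1],[0,-44,0,0,1],[0,-44,0,0,1],[0,-44,0,0,1],[0,-44,0,0,1],[0,0,0,0,1]]}}

```text
t: 35.5
eef_pos: [584.5, -36.1, 151.6]
tcp_rot: [3.141, -0.003, -2.944]
ft_force: [0.5, 1.6, -4.1]
opening: 0.522
grip_force: 30.0
```

Emit:
{"op": "carry_out", "data": {"motion": [[0,0,20,0,1],[0,0,40,0,1],[0,0,30,0,1],[0,0,12,0,1],[0,0,0,0,1],[0,0,0,0,1],[0,0,0,0,1]]}}

```text
t: 36.2
eef_pos: [585.3, -31.5, 53.4]
tcp_rot: [-3.141, 0.002, -2.94]
ft_force: [0.2, 0.2, -4.0]
opening: 0.52
grip_force: 30.0
```

```bash
python3 - <<'E'
from h import *
st();go(584.4,-32.1,37.2,191.55)
E
```

```text
t 36.2 p [585.3 -31.5  53.4] rpy [-1.800e+02  1.000e-01 -1.684e+02] F [ 0.2  0.2 -4. ] op 49.4 g 30.0 j6 -1.94
shift [ 1.  -0.4 16.2] turn 0.0
```

Emit:
{"op": "carry_out", "data": {"motion": [[1,-0.4,6,0,1],[0,0,5,0,1],[0,0,3,0,1],[0,0,0,0,1],[0,0,0,0,1]]}}

```text
t: 36.7
eef_pos: [583.8, -32.2, 38.1]
tcp_rot: [-3.142, -0.0, -2.94]
ft_force: [-0.2, 0.5, -3.6]
opening: 0.521
grip_force: 30.0
```

Emit:
{"op": "carry_out", "data": {"motion": [[-0.5,0,1,0,1],[0,0,0.5,0,1],[0,0,0,0,1],[0,0,0,0,1]]}}

```text
t: 37.1
eef_pos: [584.4, -32.1, 37.2]
tcp_rot: [-3.141, 0.001, -2.94]
ft_force: [-2.2, 0.2, 5.0]
opening: 0.515
grip_force: 30.0
```

Contact. Releasing and checking.

Emit:
{"op": "carry_out", "data": {"motion": [[0,0,0,0,0.3],[0,0,0,0,0.3],[0,0,0,0,0.3],[0,0,-15,0,0.3],[0,0,-40,0,0.3],[0,0,-45,0,0.3],[0,0,-45,0,0.3],[0,0,-12,0,0.3],[0,0,0,0,0.3],[0,0,0,0,0.3]]}}

```text
t: 38.1
eef_pos: [583.7, -32.0, 192.4]
tcp_rot: [3.141, -0.001, -2.94]
ft_force: [0.4, -1.1, 0.0]
opening: 0.702
grip_force: 0.0
```

```bash
python3 - <<'E'
from h import *
st();c=wplates(34);go(365,241,193,176.3)
im=c["color"][:,:,::-1][110:270,190:370];cv2.imwrite("pics/w7.png",cv2.resize(im,None,fx=4,fy=3.75,interpolation=cv2.INTER_CUBIC))
E
```

```text
t 38.1 p [583.7 -32.  192.4] rpy [ 1.800e+02 -1.000e-01 -1.685e+02] F [ 0.4 -1.1  0. ] op 66.7 g 0.0 j6 -1.94
plate 582.6 -30.3 size 92.3 49.9 ang 11.5 px [277. 190.] 
shift [159.5 311.2  -0.5] turn 15.2
```

View pics/w7.png

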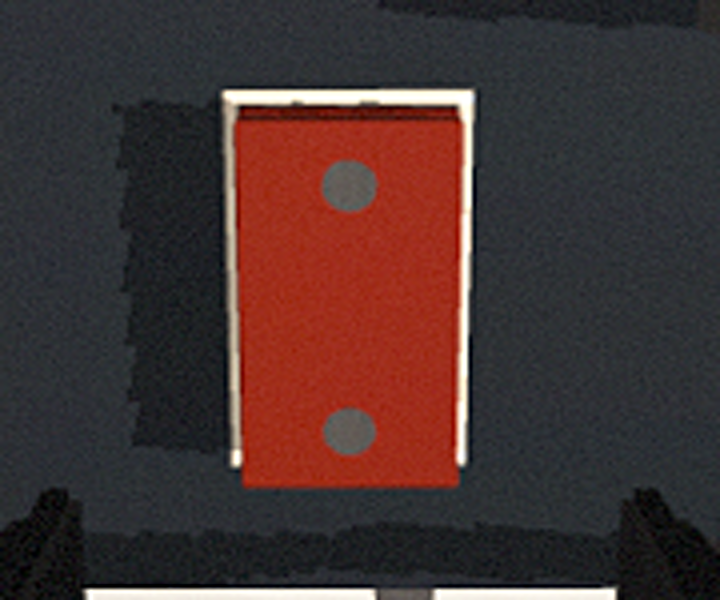

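Plate 2 is aligned on plate 1, with parallel edges at (235-460) and a symmetric outline. Next is the plate at (364,240).

Emit:
{"op": "carry_out", "data": {"motion": [[10,20,0,0,0.3],[20,39,0,0,0.3],[20,39,0,0,0.3],[20,39,0,0,0.3],[20,39,0,0,0.3],[20,39,0,0,0.3],[20,39,0,0,0.3],[20,39,0,0,0.3],[10,18,0,7.5,0.3],[0,0,0,7.7,0.3],[0,0,0,0,0.3],[0,0,0,0,0.3]]}}

```text
t: 39.35
eef_pos: [365.1, 240.4, 192.6]
tcp_rot: [-3.141, -0.002, 3.082]
ft_force: [0.7, 0.3, 0.9]
opening: 0.701
grip_force: 0.0
```

```bash
python3 - <<'E'
from h import *
st();c=wplates(12);go(363,242,12.5,176.3)
E
```

```text
t 39.35 p [365.1 240.4 192.6] rpy [-1.799e+02 -1.000e-01  1.766e+02] F [0.7 0.3 0.9] op 66.6 g 0.0 j6 -1.08
plate 359.8 242.5 size 89.2 48.7 ang -4.2 px [275. 179.] 
shift [  2.1   1.7 180.4] turn 0.2
```

Emit:
{"op": "carry_out", "data": {"motion": [[5,0.5,30,0.8,0.3],[0,0,45,0,0.3],[0,0,45,0,0.3],[0,0,36,0,0.3],[0,0,18,0,0.3],[0,0,5,0,0.3],[0,0,0,0,0.3],[0,0,0,0,0.3]]}}

```text
t: 40.2
eef_pos: [360.8, 241.4, 15.3]
tcp_rot: [3.141, 0.001, 3.064]
ft_force: [0.4, 0.0, -0.6]
opening: 0.699
grip_force: 0.0
```

Emit:
{"op": "carry_out", "data": {"motion": [[0,0,0,0,1],[0,0,0,0,1],[0,0,0,0,1],[0,0,0,0,1],[0,0,0,0,1]]}}

```text
t: 40.7
eef_pos: [360.5, 241.6, 15.2]
tcp_rot: [3.141, 0.001, 3.064]
ft_force: [-1.7, -0.4, 8.0]
opening: 0.522
grip_force: 30.0
```

Emit:
{"op": "carry_out", "data": {"motion": [[0,0,-10,0,1],[0,0,-30,0,1],[0,0,-45,0,1],[0,0,-45,0,1],[0,0,-10,0,1],[0,0,0,-8,1],[0,0,0,-7.8,1],[0,0,0,0,1]]}}

```text
t: 41.5
eef_pos: [359.8, 241.2, 154.4]
tcp_rot: [-3.141, -0.001, -2.941]
ft_force: [-0.3, 0.9, -3.3]
opening: 0.521
grip_force: 30.0
```

```bash
python3 - <<'E'
from h import *
st();go(584.4,-32.1,150,191.5)
E
```

```text
t 41.5 p [359.8 241.2 154.4] rpy [-180.    -0.  -168.5] F [-0.3  0.9 -3.3] op 49.5 g 30.0 j6 -1.33
shift [-165.8 -312.5    4.4] turn -0.0
```

Emit:
{"op": "carry_out", "data": {"motion": [[-10,-20,0,0,1],[-21,-40,0,0,1],[-21,-40,0,0,1],[-21,-40,0,0,1],[-21,-40,0,0,1],[-21,-40,0,0,1],[-21,-40,0,0,1],[-21,-40,0,0,1],[-9,-12.3,0,0,1],[0,0,0,0,1]]}}

```text
t: 42.5
eef_pos: [585.0, -33.5, 153.5]
tcp_rot: [3.141, -0.001, -2.949]
ft_force: [-0.4, 0.3, -3.8]
opening: 0.518
grip_force: 30.0
```

Emit:
{"op": "carry_out", "data": {"motion": [[0,0,20,0,1],[0,0,40,0,1],[0,0,25,0,1],[0,0,8,0,1],[0,0,0,0,1],[0,0,0,0,1],[0,0,0,0,1]]}}

```text
t: 43.2
eef_pos: [585.0, -31.9, 63.1]
tcp_rot: [-3.141, 0.002, -2.944]
ft_force: [0.8, -0.3, -3.8]
opening: 0.523
grip_force: 30.0
```

```bash
python3 - <<'E'
from h import *
st();go(584.7,-32.05,49.2,191.55)
E
```

```text
t 43.2 p [585.  -31.9  63.1] rpy [-1.800e+02  1.000e-01 -1.687e+02] F [ 0.8 -0.3 -3.8] op 49.6 g 30.0 j6 -1.94
shift [ 0.3 -0.  13.9] turn -0.2
```

Emit:
{"op": "carry_out", "data": {"motion": [[0.3,0,6,-0.2,1],[0,0,4,0,1],[0,0,2.5,0,1],[0,0,1,0,1],[0,0,0,0,1],[0,0,0,0,1]]}}

```text
t: 43.8
eef_pos: [584.1, -32.2, 49.3]
tcp_rot: [-3.141, 0.0, -2.94]
ft_force: [-6.4, 0.3, 12.0]
opening: 0.523
grip_force: 30.0
```

Emit:
{"op": "carry_out", "data": {"motion": [[-0.5,0,-0.7,0,1],[0,0,0,0,1],[0,0,0,0,1]]}}

```text
t: 44.1
eef_pos: [584.7, -32.1, 49.3]
tcp_rot: [-3.141, 0.0, -2.94]
ft_force: [-3.1, -0.4, 6.4]
opening: 0.525
grip_force: 30.0
```

Emit:
{"op": "carry_out", "data": {"motion": [[0,0,0,0,0.3],[0,0,0,0,0.3],[0,0,0,0,0.3],[0,0,-15,0,0.3],[0,0,-40,0,0.3],[0,0,-45,0,0.3],[0,0,-45,0,0.3],[0,0,0,0,0.3],[0,0,0,0,0.3]]}}

```text
t: 45.0
eef_pos: [584.8, -32.0, 194.5]
tcp_rot: [-3.141, 0.002, -2.94]
ft_force: [-0.5, 0.0, -0.7]
opening: 0.701
grip_force: 0.0
```

```bash
python3 - <<'E'
from h import *
st();c=wplates(46);go(558,378,193,199.2)
c=cam("top");print(plates(c).round(1))
E
```

```text
t 45.0 p [584.8 -32.  194.5] rpy [-1.800e+02  1.000e-01 -1.685e+02] F [-0.5  0.  -0.7] op 66.6 g 0.0 j6 -1.94
plate 582.4 -30.5 size 94.1 49.4 ang 11.6 px [277. 185.] 
shift [-5.62e+01  4.07e+02  3.00e-01] turn -7.7
[[560.5 377.8  86.2  45.7  18.5 151.1 187.7]]
```

Emit:
{"op": "carry_out", "data": {"motion": [[0,25,0,0,0.3],[0,45,0,0,0.3],[0,45,0,0,0.3],[0,45,0,0,0.3],[0,45,0,0,0.3],[-12,45,0,0,0.3],[-12,45,0,0,0.3],[-12,45,0,0,0.3],[-10,45,0,0,0.3],[-10,22,0,-7.9,0.3],[0,0,0,0,0.3],[0,0,0,0,0.3]]}}

```text
t: 46.3
eef_pos: [557.5, 377.7, 191.9]
tcp_rot: [-3.141, -0.003, -2.803]
ft_force: [-0.2, -0.1, 0.0]
opening: 0.7
grip_force: 0.0
```

```bash
python3 - <<'E'
from h import *
st();c=wplates(12);go(558,378,12.5,199.3)
E
```

```text
t 46.3 p [557.5 377.7 191.9] rpy [-180.    -0.2 -160.6] F [-0.2 -0.1  0. ] op 66.5 g 0.0 j6 -1.41
plate 558.5 381.3 size 88.5 48.9 ang 19.3 px [278. 185.] 
plate 476.1 602.8 size 302.0 157.8 ang 0.1 px [500. 171.] EDGE
shift [ -1.    0.9 179.9] turn 0.0
```

Emit:
{"op": "carry_out", "data": {"motion": [[-2,1.3,30,0,0.3],[0,0,45,0,0.3],[0,0,45,0,0.3],[0,0,36,0,0.3],[0,0,18,0,0.3],[0,0,5,0,0.3],[0,0,0,0,0.3],[0,0,0,0,0.3]]}}

```text
t: 47.15
eef_pos: [560.2, 379.6, 16.1]
tcp_rot: [3.141, 0.002, -2.803]
ft_force: [-0.5, 0.3, 0.2]
opening: 0.703
grip_force: 0.0
```

Emit:
{"op": "carry_out", "data": {"motion": [[0,0,0,0,1],[0,0,0,0,1],[0,0,0,0,1],[0,0,0,0,1],[0,0,0,0,1]]}}

```text
t: 47.65
eef_pos: [559.8, 379.9, 15.6]
tcp_rot: [-3.142, 0.001, -2.802]
ft_force: [-0.4, -1.1, 5.4]
opening: 0.52
grip_force: 30.0
```

```bash
python3 - <<'E'
from h import *
st();rel(558.5,381.3)
E
```

```text
t 47.65 p [559.8 379.9  15.6] rpy [-1.800e+02  1.000e-01 -1.606e+02] F [-0.4 -1.1  5.4] op 49.4 g 30.0 j6 -1.41
rel tool [0.74 1.71]
```

Emit:
{"op": "carry_out", "data": {"motion": [[0,0,-10,0,1],[0,0,-30,0,1],[0,0,-45,0,1],[0,0,-45,0,1],[0,0,-10,0,1],[0,0,0,7.9,1],[0,0,0,0,1]]}}

```text
t: 48.35
eef_pos: [559.0, 379.6, 154.3]
tcp_rot: [-3.141, -0.001, -2.942]
ft_force: [0.3, -0.7, -3.9]
opening: 0.522
grip_force: 30.0
```

```bash
python3 - <<'E'
from h import *
st();go(584,-32.2,150,191.55)
E
```

```text
t 48.35 p [559.  379.6 154.3] rpy [-1.800e+02 -1.000e-01 -1.686e+02] F [ 0.3 -0.7 -3.9] op 49.6 g 30.0 j6 -1.27
shift [  57.  -408.6    4.5] turn -0.1
```

Emit:
{"op": "carry_out", "data": {"motion": [[20,-20,0,0,1],[20,-40,0,0,1],[16.5,-40,0,0,1],[0,-45,0,0,1],[0,-45,0,0,1],[0,-45,0,0,1],[0,-45,0,0,1],[0,-45,0,0,1],[0,-45,0,0,1],[0,-38.5,0,0,1],[0,0,0,0,1],[0,0,0,0,1]]}}

```text
t: 49.55
eef_pos: [585.3, -32.4, 153.7]
tcp_rot: [3.141, -0.002, -2.939]
ft_force: [-0.2, 1.2, -4.3]
opening: 0.525
grip_force: 30.0
```

Emit:
{"op": "carry_out", "data": {"motion": [[0,0,20,0,1],[0,0,35,0,1],[0,0,17,0,1],[0,0,7,0,1],[0,0,0,0,1],[0,0,0,0,1],[0,0,0,0,1]]}}

```text
t: 50.25
eef_pos: [586.4, -31.5, 76.9]
tcp_rot: [-3.141, 0.002, -2.939]
ft_force: [0.4, 0.2, -3.6]
opening: 0.521
grip_force: 30.0
```

```bash
python3 - <<'E'
from h import *
st();go(584.55,-32.05,61.6,191.55)
E
```

```text
t 50.25 p [586.4 -31.5  76.9] rpy [-1.800e+02  1.000e-01 -1.684e+02] F [ 0.4  0.2 -3.6] op 49.5 g 30.0 j6 -1.94
shift [ 1.9 -0.1 15.3] turn 0.0
```

Emit:
{"op": "carry_out", "data": {"motion": [[1.2,0,7,0,1],[0,0,4,0,1],[0,0,2.5,0,1],[0,0,0.5,0,1],[0,0,0,0,1],[0,0,0,0,1]]}}

```text
t: 50.85
eef_pos: [584.8, -32.0, 61.9]
tcp_rot: [-3.141, 0.0, -2.94]
ft_force: [-0.6, 0.6, -4.0]
opening: 0.521
grip_force: 30.0
```

Emit:
{"op": "carry_out", "data": {"motion": [[0.2,0,0.7,0,1],[0,0,0,0,1],[0,0,0,0,1]]}}

```text
t: 51.15
eef_pos: [584.8, -32.0, 61.6]
tcp_rot: [-3.141, 0.001, -2.94]
ft_force: [-1.0, 0.9, 3.8]
opening: 0.521
grip_force: 30.0
```

Emit:
{"op": "carry_out", "data": {"motion": [[0,0,0,0,0.3],[0,0,0,0,0.3],[0,0,0,0,0.3],[0,0,-15,0,0.3],[0,0,-40,0,0.3],[0,0,-45,0,0.3],[0,0,-45,0,0.3],[0,0,0,0,0.3],[0,0,0,0,0.3]]}}

```text
t: 52.05
eef_pos: [584.6, -32.0, 206.8]
tcp_rot: [-3.141, 0.002, -2.94]
ft_force: [0.3, -0.2, -1.7]
opening: 0.702
grip_force: 0.0
```

```bash
python3 - <<'E'
from h import *
st();c=wplates(58)
im=c["color"][:,:,::-1][110:270,190:370];a=cv2.resize(im,(400,356),interpolation=cv2.INTER_CUBIC)
s=cam("scene");b=cv2.resize(s["color"][:,:,::-1][170:270,180:292],(400,356),interpolation=cv2.INTER_CUBIC)
cv2.imwrite("pics/w8.png",np.hstack([a,b]))
E
```

```text
t 52.05 p [584.6 -32.  206.8] rpy [-1.800e+02  1.000e-01 -1.685e+02] F [ 0.3 -0.2 -1.7] op 66.7 g 0.0 j6 -1.94
plate 581.4 -30.7 size 94.0 50.2 ang 11.5 px [273. 189.]
```

View pics/w8.png

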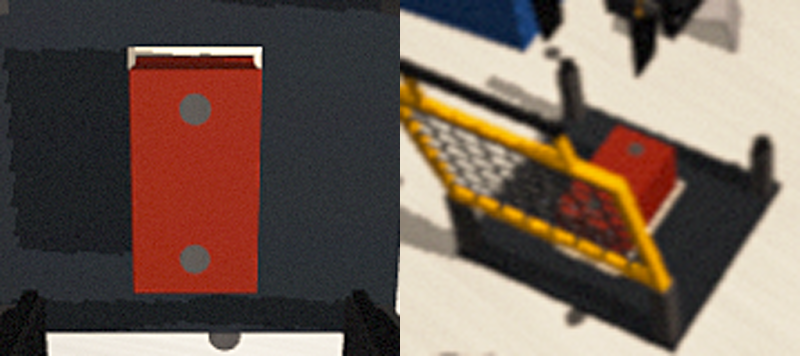

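The pile of four is aligned on the outline, clear of the guard's sweep (top at 58 mm). Now to the handle, to lower the guard.

Emit:
{"op": "carry_out", "data": {"motion": [[0,0,-40,0,0.6],[0,0,-45,0,0.6],[0,0,-40,0,0.6],[0,0,0,8,0.6],[0,0,0,8,0.6],[0,0,0,8,0.6],[0,0,0,8,0.6],[0,0,0,8,0.6],[0,0,0,8,0.6],[0,0,0,8,0.6],[0,0,0,8,0.6],[0,0,0,8,0.6]]}}

```text
t: 53.35
eef_pos: [584.4, -32.0, 329.2]
tcp_rot: [-3.139, -0.002, 2.081]
ft_force: [0.5, 0.5, 1.0]
opening: 0.4
grip_force: 0.0
```

Emit:
{"op": "carry_out", "data": {"motion": [[0,0,0,8,0.6],[0,0,0,8,0.6],[0,0,0,2.1,0.6],[0,30,0,0,0.6],[0,40,0,0,0.6],[-1,40,0,0,0.6],[0,15,0,0,0.6],[0,0,0,0,0.6],[0,0,0,0,0.6]]}}

```text
t: 54.25
eef_pos: [706.8, -8.2, 329.2]
tcp_rot: [-3.139, -0.001, 1.771]
ft_force: [-0.8, 0.0, -0.7]
opening: 0.399
grip_force: 0.0
```

```bash
python3 - <<'E'
from h import *
st();go(707.6,-8.8,264,101.35)
c=wcam();print(w2px(c,[[706+11.8-0,-8-58.8,275],[706-11.8,-8+58.8,275],[706,-8,275]]).round())
cv2.imwrite("pics/w9.png",cv2.resize(c["color"][:,:,::-1],None,fx=1.4,fy=1.4))
E
```

```text
t 54.25 p [706.8  -8.2 329.2] rpy [-179.8   -0.   101.5] F [-0.8  0.  -0.7] op 37.9 g 0.0 j6 -0.3
shift [-0.8  0.8 65.2] turn 0.1
[[277. 317.]
 [277. 135.]
 [277. 233.]]
```

View pics/w9.png

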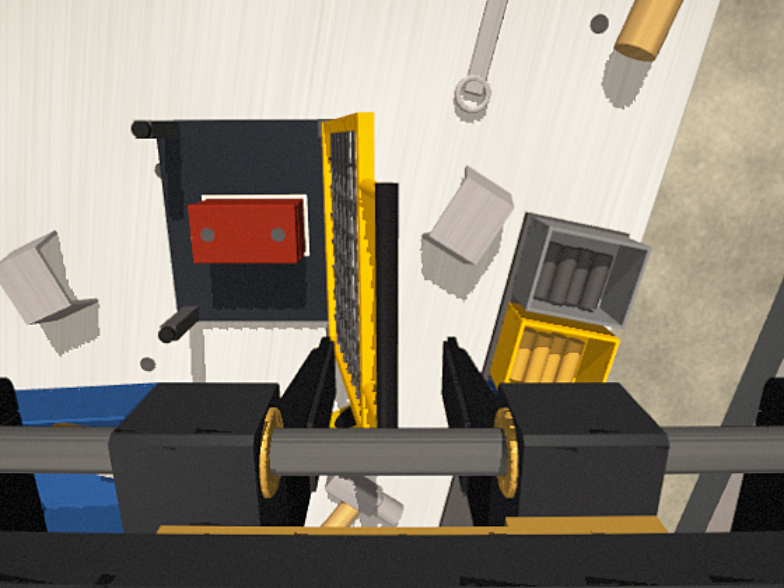

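Emit:
{"op": "carry_out", "data": {"motion": [[0,0,25,0,0.6],[0,0,25,0,0.6],[0,0,12,0,0.6],[0,0,3,0,0.6],[0,0,0,0,0.6],[0,0,0,0,1],[0,0,0,0,1],[0,0,0,0,1],[0,0,0,0,1],[0,0,0,0,1]]}}

```text
t: 55.3
eef_pos: [706.1, -8.5, 266.5]
tcp_rot: [-3.139, -0.0, 1.771]
ft_force: [-9.2, -2.0, 3.8]
opening: 0.092
grip_force: 30.0
```

```bash
python3 - <<'E'
from h import *
st()
for a in (np.linspace(1.79,.12,25),np.linspace(.12,0,9)):
    print(np.c_[np.diff(-202*np.cos(a)),-np.diff(202*np.sin(a))].round(1).tolist())
E
```

```text
t 55.3 p [706.1  -8.5 266.5] rpy [-179.8   -0.   101.4] F [-9.2 -2.   3.8] op 8.7 g 30.0 j6 -0.3
[[-13.8, -2.6], [-14.0, -1.6], [-14.0, -0.6], [-14.0, 0.3], [-14.0, 1.3], [-13.9, 2.3], [-13.7, 3.2], [-13.4, 4.2], [-13.1, 5.1], [-12.7, 6.0], [-12.3, 6.9], [-11.7, 7.7], [-11.2, 8.5], [-10.6, 9.3], [-9.9, 10.0], [-9.2, 10.6], [-8.4, 11.3], [-7.6, 11.8], [-6.8, 12.3], [-5.9, 12.8], [-5.0, 13.1], [-4.1, 13.5], [-3.1, 13.7], [-2.2, 13.9]]
[[-0.3, 3.0], [-0.3, 3.0], [-0.2, 3.0], [-0.2, 3.0], [-0.2, 3.0], [-0.1, 3.0], [-0.1, 3.0], [-0.0, 3.0]]
```

Emit:
{"op": "carry_out", "data": {"motion": [[0,-13.8,-2.6,0,1],[0,-14,-1.6,0,1],[0,-14,-0.6,0,1],[0,-14,0.3,0,1],[0,-14,1.3,0,1],[0,-13.9,2.3,0,1],[0,-13.7,3.2,0,1],[0,-13.4,4.2,0,1]]}}

```text
t: 56.1
eef_pos: [599.0, -30.0, 260.8]
tcp_rot: [3.138, 0.001, 1.771]
ft_force: [2.8, 2.1, 3.9]
opening: 0.093
grip_force: 30.0
```

Emit:
{"op": "carry_out", "data": {"motion": [[0,-13.1,5.1,0,1],[0,-12.7,6,0,1],[0,-12.3,6.9,0,1],[0,-11.7,7.7,0,1],[0,-11.2,8.5,0,1],[0,-10.6,9.3,0,1],[0,-9.9,10,0,1],[0,-9.2,10.6,0,1]]}}

```text
t: 56.9
eef_pos: [509.4, -48.3, 196.1]
tcp_rot: [3.141, 0.001, 1.771]
ft_force: [-0.5, -0.1, 3.7]
opening: 0.096
grip_force: 30.0
```

```bash
python3 - <<'E'
from h import *
st()
# where the arc says handle is at this angle
s=env.state();p=s["eef_pos"];H=np.array([661.1,-17.6]);r=(p[:2]-H)@[np.cos(.199),np.sin(.199)];z=p[2]+11-78
print("r",np.hypot(r,z),"th",np.arctan2(z,-r))
E
```

```text
t 56.9 p [509.4 -48.3 196.1] rpy [179.9   0.  101.5] F [-0.5 -0.1  3.7] op 9.1 g 30.0 j6 -0.42
r 201.54341323513512 th 0.69515466569721
```

On the arc (r = 201.5, θ = 0.70), with small forces. Continuing, slowing near the stops.

Emit:
{"op": "carry_out", "data": {"motion": [[0,-8.4,11.3,0,1],[0,-7.6,11.8,0,1],[0,-6.8,12.3,0,1],[0,-5.9,12.8,0,1],[0,-5,13.1,0,1],[0,-3,9,0,1],[0,-2,8,0,1],[0,-2,8,0,1],[0,-1,4,0,1],[0,0,0,0,1]]}}

```text
t: 57.9
eef_pos: [467.1, -56.8, 104.6]
tcp_rot: [-3.138, -0.001, 1.771]
ft_force: [-8.7, -6.6, -2.4]
opening: 0.099
grip_force: 30.0
```

```bash
python3 - <<'E'
from h import *
st();go(463,-57.6,67,101.5)
E
```

```text
t 57.9 p [467.1 -56.8 104.6] rpy [-179.8   -0.   101.5] F [-8.7 -6.6 -2.4] op 9.5 g 30.0 j6 -0.46
shift [ 0.  -4.1 37.6] turn -0.0
```

Emit:
{"op": "carry_out", "data": {"motion": [[0,-0.7,5,0,1],[0,-0.7,5,0,1],[0,-0.6,4,0,1],[0,-0.5,4,0,1],[0,-0.4,4,0,1],[0,-0.3,3,0,1],[0,-0.3,3,0,1],[0,-0.2,3,0,1],[0,0,1,0,1],[0,0,0,0,1]]}}

```text
t: 58.9
eef_pos: [463.3, -57.5, 72.8]
tcp_rot: [-3.137, -0.001, 1.771]
ft_force: [-9.8, -8.7, -1.6]
opening: 0.093
grip_force: 30.0
```

```bash
python3 - <<'E'
from h import *
st()
E
```

```text
t 58.9 p [463.3 -57.5  72.8] rpy [-1.797e+02 -1.000e-01  1.015e+02] F [-9.8 -8.7 -1.6] op 8.8 g 30.0 j6 -0.46
```

Emit:
{"op": "carry_out", "data": {"motion": [[0,0,1.5,0,1],[0,0,1,0,1],[0,0,0,0,1],[0,0,0,0,1]]}}

```text
t: 59.3
eef_pos: [463.2, -57.6, 70.4]
tcp_rot: [-3.137, -0.001, 1.771]
ft_force: [-10.6, -9.5, -0.8]
opening: 0.097
grip_force: 30.0
```

Emit:
{"op": "carry_out", "data": {"motion": [[0,0,1,0,1],[0,0,0,0,1],[0,0,0,0,1]]}}

```text
t: 59.6
eef_pos: [463.2, -57.6, 69.4]
tcp_rot: [-3.137, -0.001, 1.771]
ft_force: [-10.7, -9.7, 0.2]
opening: 0.095
grip_force: 30.0
```

Emit:
{"op": "carry_out", "data": {"motion": [[0,0,1,0,1],[0,0,0,0,1],[0,0,0,0,1]]}}

```text
t: 59.9
eef_pos: [463.2, -57.6, 68.4]
tcp_rot: [-3.137, -0.001, 1.771]
ft_force: [-11.2, -10.2, -0.2]
opening: 0.092
grip_force: 30.0
```

Emit:
{"op": "carry_out", "data": {"motion": [[0,0,1,0,1],[0,0,0,0,1],[0,0,0,0,1]]}}

```text
t: 60.2
eef_pos: [463.1, -57.6, 67.4]
tcp_rot: [-3.137, -0.001, 1.771]
ft_force: [-11.3, -9.8, 1.0]
opening: 0.099
grip_force: 30.0
```

Emit:
{"op": "carry_out", "data": {"motion": [[0,0,1,0,1],[0,0,0,0,1],[0,0,0,0,1]]}}

```text
t: 60.5
eef_pos: [463.1, -57.6, 66.4]
tcp_rot: [-3.137, -0.001, 1.771]
ft_force: [-11.8, -9.2, 0.1]
opening: 0.097
grip_force: 30.0
```

Emit:
{"op": "carry_out", "data": {"motion": [[0,0,1,0,1],[0,0,0,0,1],[0,0,0,0,1]]}}

```text
t: 60.8
eef_pos: [463.1, -57.6, 65.4]
tcp_rot: [-3.137, -0.001, 1.771]
ft_force: [-10.6, -10.8, -0.3]
opening: 0.095
grip_force: 30.0
```

Emit:
{"op": "carry_out", "data": {"motion": [[0,0,1,0,1],[0,0,0,0,1],[0,0,0,0,1]]}}

```text
t: 61.1
eef_pos: [463.1, -57.6, 64.4]
tcp_rot: [-3.137, -0.001, 1.771]
ft_force: [-11.1, -9.9, -0.7]
opening: 0.097
grip_force: 30.0
```

Emit:
{"op": "carry_out", "data": {"motion": [[0,0,1,0,1],[0,0,0,0,1],[0,0,0,0,1]]}}

```text
t: 61.4
eef_pos: [463.1, -57.6, 63.4]
tcp_rot: [-3.137, -0.001, 1.771]
ft_force: [-11.1, -10.3, -0.6]
opening: 0.096
grip_force: 30.0
```

```bash
python3 - <<'E'
from h import *
st()
def yel(im):
    h,s,v=cv2.split(cv2.cvtColor(im,cv2.COLOR_BGR2HSV));m=((h>15)&(h<32)&(s>140)&(v>110)).astype(np.uint8);m[:120]=0;return m
for n,roi in(("scene",(185,170,300,275)),("top",(250,130,340,225))):
    a=yel(cv2.resize(cv2.imread(f"pics/{n}0.png"),(560,420),interpolation=cv2.INTER_AREA));b=yel(cam(n)["color"][:,:,::-1].copy())
    x0,y0,x1,y1=roi
    A,B=a[y0:y1,x0:x1],b[y0:y1,x0:x1]
    print(n,"before",A.sum(),"now",B.sum(),"now&before(dil)",(B&cv2.dilate(A,np.ones((3,3)))).sum())
    ys,xs=np.nonzero(B);print("now extents",xs.min()+x0,xs.max()+x0,ys.min()+y0,ys.max()+y0);ys,xs=np.nonzero(A);print("bef extents",xs.min()+x0,xs.max()+x0,ys.min()+y0,ys.max()+y0)
E
```

```text
t 61.4 p [463.1 -57.6  63.4] rpy [-1.797e+02 -1.000e-01  1.015e+02] F [-11.1 -10.3  -0.6] op 9.2 g 30.0 j6 -0.46
scene before 1185 now 1040 now&before(dil) 1029
now extents 193 283 170 251
bef extents 193 283 176 251
top before 1090 now 672 now&before(dil) 672
now extents 257 331 139 208
bef extents 257 334 139 220
```

```bash
python3 - <<'E'
from h import *
def yel(im):
    h,s,v=cv2.split(cv2.cvtColor(im,cv2.COLOR_BGR2HSV));return ((h>13)&(h<34)&(s>120)&(v>80)).astype(float)
a=yel(cv2.resize(cv2.imread("pics/scene0.png"),(560,420),interpolation=cv2.INTER_AREA));c=cam("scene");b=yel(c["color"][:,:,::-1].copy())
for x in range(230,286,5):
    f=lambda m:[int(i) for i in np.nonzero(m[180:222,x])[0]+180]
    print(x,f(a),f(b))
X=np.array([np.cos(.2),np.sin(.2)]);H=np.array([661.1,-17.6])
for th in(0,.03):
    p=[*(H-158*np.cos(th)*X),82+158*np.sin(th)];print(th,w2px(c,[p]))
E
```

```text
230 [184, 185, 186, 187] [183, 184, 185, 186, 187]
235 [186, 187, 188, 189] [184, 185, 186, 187, 188, 189]
240 [182, 183, 184, 185, 187, 188, 189, 190, 191] [187, 188, 189, 190, 191]
245 [180, 190, 191, 192, 193] [189, 190, 191, 192, 193]
250 [192, 193, 194, 195, 206, 207, 208, 209, 210, 211, 212, 213, 214, 215, 216, 217, 218, 219] [191, 192, 193, 194, 195]
255 [194, 195, 196, 197, 206, 207, 208, 209, 210, 211, 212, 213, 214, 215, 216, 217, 218, 219, 220] [193, 194, 195, 196, 197]
260 [196, 197, 198, 199] [196, 197, 198, 199]
265 [198, 199, 200, 201] [198, 199, 200, 201]
270 [199, 200, 201, 202, 203, 219, 220, 221] [200, 201, 202, 203, 219, 220, 221]
275 [195, 196, 197, 198, 199, 201, 202, 203, 204, 205, 213, 214, 215, 216, 217, 218, 219, 220, 221] [195, 196, 197, 198, 199, 201, 202, 203, 204, 205, 213, 214, 215, 216, 217, 218, 219, 220, 221]
280 [190, 191, 192, 203, 204, 205, 206, 207, 208, 209, 210, 211, 212, 213] [190, 191, 192, 204, 205, 206, 207, 208, 209, 210, 211, 212, 213, 214]
285 [] []
0 [[254.5564181  192.91781217]]
0.03 [[254.44529981 191.76977564]]
```

Emit:
{"op": "carry_out", "data": {"motion": [[0,0,1,0,1],[0,0,1,0,1],[0,0,0,0,1],[0,0,0,0,1]]}}

```text
t: 61.95
eef_pos: [463.1, -57.6, 62.5]
tcp_rot: [-3.138, -0.001, 1.771]
ft_force: [-15.3, -10.6, 19.1]
opening: 0.095
grip_force: 30.0
```

```bash
python3 - <<'E'
from h import *
st();s=env.state();print(s["tau"].round(1),s["moment"].round(2))
def yel(im):
    h,s,v=cv2.split(cv2.cvtColor(im,cv2.COLOR_BGR2HSV));return ((h>13)&(h<34)&(s>120)&(v>80)).astype(float)
for n in range(2):
  b=yel(cam("scene")["color"][:,:,::-1].copy())
  print([[int(i) for i in np.nonzero(b[180:212,x])[0]+180] for x in(230,240,250,255,260,265,270,280)])
E
```

```text
t 61.95 p [463.1 -57.6  62.5] rpy [-179.8   -0.   101.5] F [-15.3 -10.6  19.1] op 9.0 g 30.0 j6 -0.46
[  5.5 -42.9 -17.2   1.8  -3.1   0.1] [-1.74  2.58  0.07]
[[183, 184, 185, 186, 187, 188], [187, 188, 189, 190, 191], [191, 192, 193, 194, 195], [193, 194, 195, 196, 197], [196, 197, 198, 199], [198, 199, 200, 201], [200, 201, 202, 203], [190, 191, 192, 204, 205, 206, 207, 208, 209, 210, 211]]
[[183, 184, 185, 186, 187], [187, 188, 189, 190, 191], [191, 192, 193, 194, 195], [193, 194, 195, 196, 197], [196, 197, 198, 199], [198, 199, 200, 201], [200, 201, 202, 203], [190, 191, 192, 204, 205, 206, 207, 208, 209, 210, 211]]
```

Contact with the stops: Fz jumped to 19 N at z 62.5. Releasing and retreating straight up.

Emit:
{"op": "carry_out", "data": {"motion": [[0,0,0,0,0.6],[0,0,0,0,0.6],[0,0,0,0,0.6],[0,0,0,0,0.6],[0,0,-10,0,0.6],[0,0,-30,0,0.6],[0,0,-45,0,0.6],[0,0,-45,0,0.6],[0,-30,-20,0,0.6],[0,-30,0,0,0.6],[0,0,0,0,0.6],[0,0,0,0,0.6]]}}

```text
t: 63.25
eef_pos: [406.6, -69.2, 212.6]
tcp_rot: [3.14, 0.001, 1.77]
ft_force: [0.4, -0.2, -0.4]
opening: 0.401
grip_force: 0.0
```

```bash
python3 - <<'E'
from h import *
st()
def yel(im):
    h,s,v=cv2.split(cv2.cvtColor(im,cv2.COLOR_BGR2HSV));return ((h>13)&(h<34)&(s>120)&(v>80)).astype(float)
c=cam("scene");b=yel(c["color"][:,:,::-1].copy())
print([[int(i) for i in np.nonzero(b[180:212,x])[0]+180] for x in(230,240,250,255,260,265,270,280)])
w=wcam();brass(w)
# plates/bystanders: difference from first scene picture outside arm/fixture regions
a=cv2.resize(cv2.imread("pics/scene0.png"),(560,420),interpolation=cv2.INTER_AREA)
d=(cv2.blur(cv2.absdiff(a,c["color"][:,:,::-1].copy()),(5,5)).max(2)>35).astype(np.uint8)
n,l,s,ce=cv2.connectedComponentsWithStats(d)
for i in range(1,n):
    if s[i,4]>40: print("changed",s[i].tolist())
E
```

```text
t 63.25 p [406.6 -69.2 212.6] rpy [179.9   0.  101.4] F [ 0.4 -0.2 -0.4] op 38.1 g 0.0 j6 -0.53
[[184, 185, 186, 187], [182, 183, 184, 185, 186, 187, 188, 189, 190, 191], [192, 193, 194, 195], [194, 195, 196, 197], [196, 197, 198, 199], [198, 199, 200, 201], [200, 201, 202, 203], [190, 191, 192, 204, 205, 206, 207, 208, 209, 210, 211]]
[295. 377.] ((468.223876953125, -275.10028076171875), (407.70428466796875, 16.551025390625), 11.373550415039062)
[506. 360.] ((694.6544799804688, -209.48049926757812), (22.274959564208984, 69.09871673583984), 50.40620422363281)
[499. 288.] ((651.3386840820312, -129.55792236328125), (99.08993530273438, 14.781270980834961), 12.09794807434082)
[427. 152.] ((529.4705200195312, -13.499893188476562), (243.486572265625, 130.84230041503906), 65.54656219482422)
changed [152, 0, 59, 46, 1387]
changed [164, 0, 313, 163, 17839]
changed [343, 10, 14, 32, 97]
changed [50, 57, 46, 70, 1849]
changed [118, 101, 84, 59, 2423]
changed [192, 145, 31, 21, 321]
changed [220, 205, 41, 33, 796]
changed [350, 215, 39, 33, 765]
changed [326, 248, 42, 36, 901]
changed [289, 282, 47, 36, 1038]
changed [362, 293, 30, 42, 891]
```

The guard matches its closed picture to the pixel, no bystander has moved and the robot is clear. Handing in.

```bash
python3 -c "
from cell import env
print(env.job_done())"
```

```text
the job is handed in; nothing more can be done
None
```

I handed the job in at about 63 s: guard swung fully up, both offcuts dropped in the bin, four red plates stacked squarely on the outline, then the guard lowered onto its stops and released; no verdict was returned.

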